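# Plumb the bait-tank air manifold

### The arm

A 7-joint arm with a two-finger parallel gripper is mounted at the origin on the work surface. World frame = base frame: x ahead of the robot, y to its left, z up, the work surface at z = 0. Lengths are in m, angles in rad, forces in N, time in s.
With the tool pointing down it reaches from about 0.425 to 0.95 m from the base axis. Payload 4.7 kg.
Tool frame: the origin (TCP) lies on the centre line of the jaws, within the pads' length; the fingertips stand 25 mm ahead of it and the grasp point (between the pads) lies 6 mm ahead of it; z points along the fingers, y is the direction in which the jaws open and shut (so a half turn about z gives the same grasp; the last joint's range is limited). The gripper opens to 87 mm and grips with 3 to 60 N. Pads are 19 mm wide; open, the fingers measure 117 mm over their backs; the gripper's body (75 mm by 190 mm) begins 51 mm behind the grasp point.
Start: joints at [1.238, 0.469, -0.049, 1.532, 0.024, 1.141, -0.082], TCP at [0.202, -0.644, 0.211] pointing down, gripper open.
Joint ranges: [-2.59, 2.59], [-0.33, 1.99], [-1.39, 1.29], [0.1, 2.45], [-1.04, 4.18], [0.21, 1.99], [-2.66, 2.66]. Speed limits (rad/s): [2.57, 2.57, 3.14, 3.14, 3.14, 3.14, 3.14].

### API

Orientations are given as a rotation vector (axis times angle).
In Python, from bench import state, snapshot, finish_job gives the robot as it stands.
- The arm moves only by the tool move_arm, never from a script. Its argument "deltas" is a list of rows, each a list of 6 numbers: the shift along the tool's x, y, z in cm, then the turn, a rotation vector about the tool's x, y, z in rad. In form: [[tx, ty, tz, ax, ay, az], ...]. A call has 1 to 8 rows; each row shifts and turns the commanded pose from where the row before left it, along the tool's axes as they then stand; what a row does not reach is not made up. A row lasts 1/8 s, in which the tool goes at most 62.5 mm and 10.7 degrees, less where a joint would pass 70% of its speed; a pose out of reach is approached as far as the arm can. A call is refused whole if a number of a shift passes 6.25 or a number of a turn 0.188, either way. A call with a gripper value outside its range is refused whole. "claw" is the opening, from -1 (shut) to 1 (fully open), so that 0 is half open, set as the call begins (left out, the last holds). The fingers move at their own pace and stop on an object; "newtons" is the grip in N (left out, the last holds). Time passes only in rows, so rows that do not move let the fingers close. It gives the time, the measured TCP pose, the force and the opening at its end, in the units of the state.
- state(): the state, without advancing time (a new reading comes with each control period).
- snapshot(name): name is "scene" or "top" or "wrist"; returns a dict with "frame" (400x640x3 uint8, blue, green, red), "mtx" (3x3 intrinsics, pixels), "view" (4x4, takes a point from world to camera coordinates). Camera axes: x right, y down, z forward; pixel columns grow to the right and rows downward; lengths in m; the calibration is good to about 2 mm. A picture is of the moment at which its call begins. There is no depth.
- finish_job(): hands the job in, once; it reports no verdict.
The state is a dict: "clock": time; "joint_positions": joint angles; "dq": joint speeds; "effort": joint torques, N m; "tcp_pos": TCP position; "ee_rot": TCP orientation; "ft_force": force on the tool from outside, world axes, zero at the start; "torque": the same for the moment, N m; "grip_width": finger opening in m.
Only numpy, scipy, OpenCV 4.12 (cv2) and the standard library are available. Lean on these libraries where they do the work, as an engineer would, in place of code of your own. Each camera call takes 0.05 s, during which the arm holds its last target.

### The job

Get the bait-tank air manifold ready: clear the aluminium cup off the binder case and stand it upright in the middle of the white tile coaster, then turn the stiff leaf right over on the rings so that it lies flat with its white face up and the collets are uncovered. Push every tube in the rack into a collet of its own, past the seal until it bottoms, and only when all are fully home swing the valve lever all the way open. Leave the reel, the bobber and the screwdriver where they are.

Things in the scene. Friction and masses are not known exactly. Their poses are not given: they have to be found in the camera images.
- binder: Gray plastic case like an open ring binder, fixed, 180 (x) x 220 (y) mm. Origin under its centre; x along the rings' spine (away from the robot at yaw 0), y left, z up. Left half (+y): manifold with five push-fit collets, covered at the start by the leaf. Right half (-y): bare flat pad, where the cup stands at first and the leaf must end. Both tops are 40 mm above the bench.
- binder_hinge (a point): Middle of the axis of the two steel rings, about which the leaf turns: 46 mm above the bench, over the middle of the spine. Axes as the binder's; the axis is the binder's x. The leaf is 170 mm (x) x 110 mm, 4 mm thick, black on the face that is up at first and white with a line drawing on the other.
- leaf (a joint): Angle of the leaf on the rings: 0 = flat over the collets (+y side), grows as its outer edge rises, 3.14 = turned right over, flat above the bare pad (-y side), white face up. Starts at 0 to 0.25. Stiff: it stays at whatever angle it is left (about 0.09 N m, 1 N at its bar).
- leaf_bar (a point): Grip point on the axis of the round aluminium bar, 10 mm in diameter, along the leaf's outer edge, parallel to the rings' axis and 120 mm from it. The bar sticks out 47 mm past the leaf on the robot's side (binder x -132 to -85 mm); this point is at x = -110 mm and moves with the leaf. Fingers closed across the bar can point down all the way over: the bar turns between the pads.
- collet1 (a point): Centre of collet 1's mouth (brass rim), 40 mm above the bench, binder x = -72, y = 60 mm; axes as the binder's. Bore 16 mm, straight down. A tube enters freely 14 mm and then stands on the seal; pressing with 7 to 10 N drives the seal down 14 mm more, to stay, and the tube bottoms 28 mm below the mouth: its centre is then 32 mm above the mouth (46 mm if only resting on the seal).
- collet2 (a point): Centre of collet 2's mouth (brass rim), 40 mm above the bench, binder x = -36, y = 60 mm; axes as the binder's. Bore 16 mm, straight down. A tube enters freely 14 mm and then stands on the seal; pressing with 7 to 10 N drives the seal down 14 mm more, to stay, and the tube bottoms 28 mm below the mouth: its centre is then 32 mm above the mouth (46 mm if only resting on the seal).
- collet3 (a point): Centre of collet 3's mouth (brass rim), 40 mm above the bench, binder x = 0, y = 60 mm; axes as the binder's. Bore 16 mm, straight down. A tube enters freely 14 mm and then stands on the seal; pressing with 7 to 10 N drives the seal down 14 mm more, to stay, and the tube bottoms 28 mm below the mouth: its centre is then 32 mm above the mouth (46 mm if only resting on the seal).
- collet4 (a point): Centre of collet 4's mouth (brass rim), 40 mm above the bench, binder x = 36, y = 60 mm; axes as the binder's. Bore 16 mm, straight down. A tube enters freely 14 mm and then stands on the seal; pressing with 7 to 10 N drives the seal down 14 mm more, to stay, and the tube bottoms 28 mm below the mouth: its centre is then 32 mm above the mouth (46 mm if only resting on the seal).
- collet5 (a point): Centre of collet 5's mouth (brass rim), 40 mm above the bench, binder x = 72, y = 60 mm; axes as the binder's. Bore 16 mm, straight down. A tube enters freely 14 mm and then stands on the seal; pressing with 7 to 10 N drives the seal down 14 mm more, to stay, and the tube bottoms 28 mm below the mouth: its centre is then 32 mm above the mouth (46 mm if only resting on the seal).
- tube1_mid (a point): Centre (half-way up) of tube1: a stiff white plastic tube 14 mm in diameter, 120 mm long, z along it, with a bevelled foot; 28 to 56 g. At the start it stands upright in a rack hole, its foot 10 mm above the bench. None if this tube is absent. All the tubes are alike and any may go in any collet.
- tube2_mid (a point): Centre (half-way up) of tube2: a stiff white plastic tube 14 mm in diameter, 120 mm long, z along it, with a bevelled foot; 28 to 56 g. At the start it stands upright in a rack hole, its foot 10 mm above the bench. None if this tube is absent. All the tubes are alike and any may go in any collet.
- tube3_mid (a point): Centre (half-way up) of tube3: a stiff white plastic tube 14 mm in diameter, 120 mm long, z along it, with a bevelled foot; 28 to 56 g. At the start it stands upright in a rack hole, its foot 10 mm above the bench. None if this tube is absent. All the tubes are alike and any may go in any collet.
- tube4_mid (a point): Centre (half-way up) of tube4: a stiff white plastic tube 14 mm in diameter, 120 mm long, z along it, with a bevelled foot; 28 to 56 g. At the start it stands upright in a rack hole, its foot 10 mm above the bench. None if this tube is absent. All the tubes are alike and any may go in any collet.
- tube5_mid (a point): Centre (half-way up) of tube5: a stiff white plastic tube 14 mm in diameter, 120 mm long, z along it, with a bevelled foot; 28 to 56 g. At the start it stands upright in a rack hole, its foot 10 mm above the bench. None if this tube is absent. All the tubes are alike and any may go in any collet.
- rack: Wooden block 210 mm (x) x 50 mm (y) x 40 mm high with five holes 17 mm wide, 30 mm deep, at x = -80, -40, 0, 40, 80 mm on its middle line, which hold the tubes upright; fixed. Origin under its centre, z up.
- cup_mid (a point): Centre (half-way up, on the axis) of the open aluminium cup: 55 mm in diameter at the rim, 52 mm at the foot, 70 mm tall, wall 3 mm, 63 to 126 g. z is its axis. Its foot is 35 mm below this point.
- coaster_top (a point): Centre of the top face of the white ceramic tile coaster, 100 x 100 mm, 8 mm thick, lying loose on the bench.
- valve_base: Gray base block of the air valve, 70 mm (x) x 50 mm (y) x 25 mm high, fixed to the bench. Origin under its centre. Its lever pivots about the base's y axis 22 mm above the bench.
- valve (a joint): Angle of the valve lever: 0 = shut (leaning 0.5 rad from upright towards the base's -x), 1.0 = fully open (leaning 0.5 rad towards +x). Starts at 0 to 0.15; it stays where it is left and needs about 1 N at the tip.
- valve_tip (a point): Centre of the black ball, 26 mm in diameter, at the end of the valve lever, 80 mm from the pivot; it moves with the lever.
- cup: The aluminium cup; origin at the centre of its underside.
- reel: Steel fishing reel, about 60 mm across and 65 mm tall, a bystander lying beyond the binder: leave it alone. Origin under its centre.
- bobber: Green plastic bobber, 38 mm ball, 50 mm tall, a bystander on the robot's side of the binder: leave it alone. Origin under its centre.
- driver: Screwdriver lying beyond the binder, a bystander: leave it alone. Origin under its middle.

How it is judged:
By the outcome, as a careful person would: the job done as asked, in the order asked, and still so for the second after the job is handed in, with the robot touching nothing.
Of tube1, tube2, tube3, tube4, tube5 only 3 to 5 are there at a start; the rules pass over those that are not, and their reading is None.
At some moment in a run one of cup, coaster may be knocked a few centimetres aside while the robot is not near it.
It also fails if it takes over 210 s, if anything falls off the work surface, if the arm or the gripper's body presses on something with over 40 N, if the wrist force passes 120 N, or if a joint passes its speed limit or range.

## Working session

There is one attempt and no reset: what is moved stays moved. The work goes in short steps, Python scripts to look and compute and a tool call to move; the robot and the scene stay as the last step left them, time stands still between calls to the robot, and variables do not carry over. Pictures are saved under pics/ and viewed, and the job is handed in when it is done.

Besides the shell and the picture viewer there is one more tool, called after ">>>" by a JSON object that holds its "name" and its "arguments", one argument or row to a line. move_arm: Moves the arm, as the interface text tells. Its arguments: {"type":"object","properties":{"deltas":{"type":"array"},"claw":{"type":"number"},"newtons":{"type":"number"}},"required":["deltas"]}

```bash
ls; mkdir -p pics
cat > h.py <<'E'
import numpy as np, cv2
from bench import state, snapshot
from scipy.spatial.transform import Rotation as R
def snap(n,f=None):
    s=snapshot(n); 
    if f: cv2.imwrite('pics/'+f,s['frame'])
    return s
def ray(s,u,v,z):
    K,V=s['mtx'],s['view']; d=np.linalg.inv(K)@[u,v,1]; Rm=V[:3,:3]; c=-Rm.T@V[:3,3]; d=Rm.T@d
    return c+d*(z-c[2])/d[2]
def proj(s,p):
    q=s['view']@np.r_[p,1]; q=s['mtx']@q[:3]; return q[:2]/q[2]
def tcp():
    s=state(); return np.array(s['tcp_pos']),R.from_rotvec(s['ee_rot'])
E
python3 - <<'E'
from h import *
s=state(); print({k:np.round(v,3).tolist() for k,v in s.items()}); print(np.round(R.from_rotvec(s['ee_rot']).as_matrix(),3))
for n in('scene','top','wrist'):
    a=snap(n,n+'0.png'); print(n,np.round(a['mtx'],1).tolist(),np.round(a['view'],3).tolist())
E
```

```text
pics
{'clock': 0.0, 'joint_positions': [1.238, 0.469, -0.049, 1.534, 0.024, 1.141, -0.082], 'dq': [0.001, -0.0, 0.001, 0.0, -0.001, 0.002, 0.001], 'effort': [-0.001, -50.798, -0.081, -23.616, -0.061, 0.038, 0.0], 'tcp_pos': [0.202, -0.643, 0.21], 'ee_rot': [-3.103, -0.475, 0.001], 'ft_force': [-0.431, 0.174, 0.362], 'torque': [-0.044, 0.048, -0.031], 'grip_width': 0.087}
[[ 0.954  0.299 -0.001]
 [ 0.299 -0.954  0.002]
 [-0.    -0.002 -1.   ]]
scene [[387.2, 0.0, 325.0], [0.0, 387.2, 200.5], [0.0, 0.0, 1.0]] [[0.665, 0.747, -0.007, -0.381], [0.534, -0.481, -0.695, -0.256], [-0.523, 0.458, -0.719, 1.399], [0.0, 0.0, 0.0, 1.0]]
top [[367.0, 0.0, 318.5], [0.0, 367.0, 199.7], [0.0, 0.0, 1.0]] [[-0.019, -1.0, -0.009, 0.009], [-0.983, 0.02, -0.184, 0.596], [0.184, 0.005, -0.983, 0.856], [0.0, 0.0, 0.0, 1.0]]
wrist [[296.7, 0.0, 319.8], [0.0, 296.7, 199.8], [0.0, 0.0, 1.0]] [[0.299, -0.954, -0.001, -0.674], [-0.917, -0.288, 0.277, -0.035], [-0.264, -0.082, -0.961, 0.39], [0.0, 0.0, 0.0, 1.0]]
```

View pics/scene0.png

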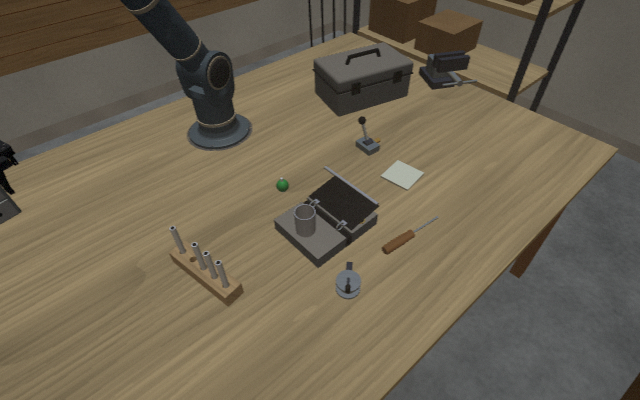

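View pics/top0.png

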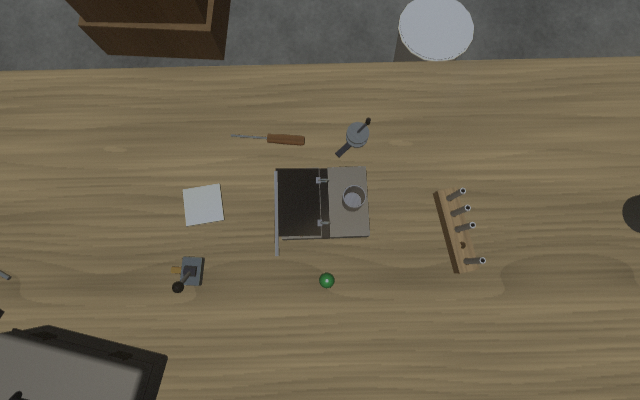

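Run:
```python
from h import *
a=cv2.imread('pics/top0.png'); b=cv2.imread('pics/scene0.png')
cv2.imwrite('pics/t1.png',cv2.resize(a[150:300,260:500],None,fx=3.3,fy=3.3,interpolation=cv2.INTER_CUBIC))
cv2.imwrite('pics/t2.png',cv2.resize(a[170:310,150:300],None,fx=4,fy=4,interpolation=cv2.INTER_CUBIC))
cv2.imwrite('pics/s1.png',cv2.resize(b[100:310,160:440],None,fx=2.85,fy=2.85,interpolation=cv2.INTER_CUBIC))
```

```text
(no output)
```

View pics/t1.png

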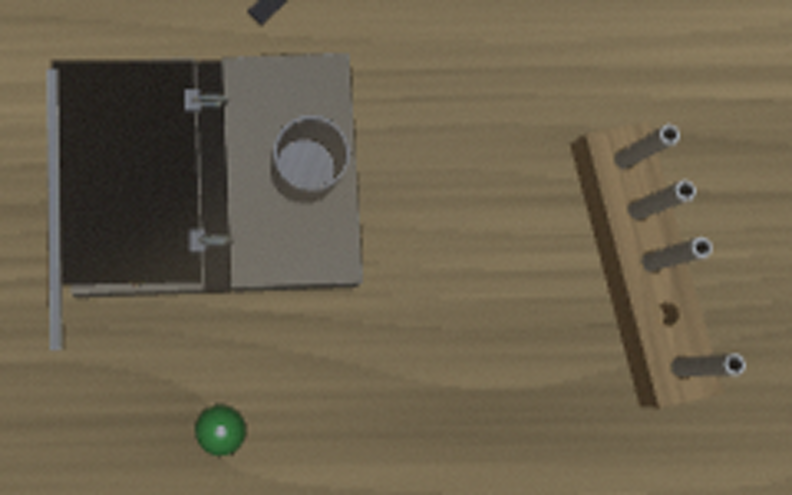

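View pics/t2.png

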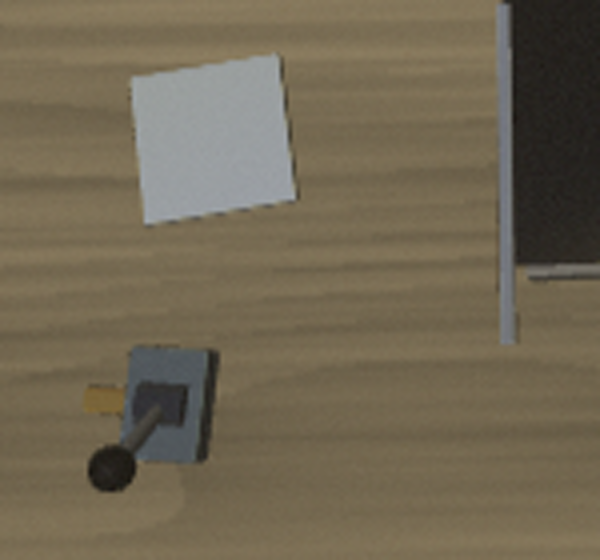

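View pics/s1.png

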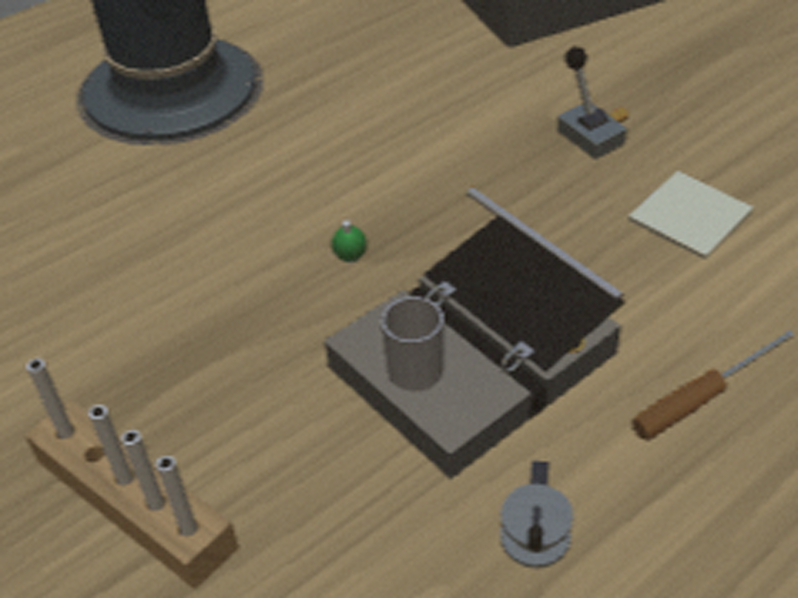

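Run:
```python
from h import *
s=snap('top'); c=-s['view'][:3,:3].T@s['view'][:3,3]; print('cam',c)
s2=snap('scene'); print('cam2',-s2['view'][:3,:3].T@s2['view'][:3,3])
def t1(u,v,z): return np.round(ray(s,260+u/3.3,150+v/3.3,z),4)
def t2(u,v,z): return np.round(ray(s,150+u/4,170+v/4,z),4)
def s1(u,v,z): return np.round(ray(s2,160+u/2.85,100+v/2.85,z),4)
print('pad FR NR',t1(349,54,.04),t1(360,284,.04),'NL',t1(235,290,.04), 'FL',t1(222,58,.04))
print('cup rim',t1(312,156,.11), s1(413,318,.11))
print('tubes',[t1(*p,.13) for p in((670,134),(686,191),(703,248),(735,364))])
print('tubes s',[s1(*p,.13) for p in((168,463),(133,437),(99,411),(36,364))])
print('coaster',[t2(*p,.008) for p in((132,77),(278,55),(297,199),(147,224))])
print('valve base top',[t2(*p,.025) for p in((133,346),(212,350),(203,462),(128,455))])
print('ball',[t2(112,468,z) for z in(.09,.092)], s1(576,58,.092))
for z in (.04,.05,.06,.07,.08): print('bar end',z,t1(56,348,z),s1(472,192,z),'far',t1(54,70,z),s1(620,297,z))
print('bobber',t1(220,430,.02), 'bin corner',s1(326,346,.04),s1(450,455,.04),s1(531,404,.04))
```

```text
cam [ 0.42891926 -0.00766702  0.95091612]
cam2 [ 1.12087003 -0.47943421  0.82506477]
pad FR NR [ 0.6836 -0.1258  0.04  ] [ 0.5049 -0.1264  0.04  ] NL [ 0.5023 -0.0325  0.04  ] FL [ 0.6825 -0.027   0.04  ]
cup rim [ 0.59   -0.0874  0.11  ] [ 0.5963 -0.0867  0.11  ]
tubes [array([ 0.5965, -0.3329,  0.13  ]), array([ 0.5565, -0.3402,  0.13  ]), array([ 0.5172, -0.348 ,  0.13  ]), array([ 0.4393, -0.3618,  0.13  ])]
tubes s [array([ 0.6013, -0.3313,  0.13  ]), array([ 0.5619, -0.3389,  0.13  ]), array([ 0.5213, -0.3461,  0.13  ]), array([ 0.4427, -0.361 ,  0.13  ])]
coaster [array([0.6405, 0.3539, 0.008 ]), array([0.6534, 0.2579, 0.008 ]), array([0.5573, 0.2426, 0.008 ]), array([0.543 , 0.3394, 0.008 ])]
valve base top [array([0.4644, 0.3383, 0.025 ]), array([0.4609, 0.2887, 0.025 ]), array([0.3928, 0.2916, 0.025 ]), array([0.3978, 0.3382, 0.025 ])]
ball [array([0.3929, 0.3228, 0.09  ]), array([0.393, 0.322, 0.092])] [0.3959 0.3219 0.092 ]
bar end 0.04 [0.4619 0.1018 0.04  ] [0.4457 0.1164 0.04  ] far [0.6757 0.1037 0.04  ] [0.6592 0.1202 0.04  ]
bar end 0.05 [0.4615 0.1006 0.05  ] [0.4543 0.1088 0.05  ] far [0.673  0.1025 0.05  ] [0.6651 0.1125 0.05  ]
bar end 0.06 [0.4611 0.0994 0.06  ] [0.4629 0.1012 0.06  ] far [0.6703 0.1013 0.06  ] [0.671  0.1049 0.06  ]
bar end 0.07 [0.4608 0.0982 0.07  ] [0.4715 0.0936 0.07  ] far [0.6675 0.1001 0.07  ] [0.6768 0.0973 0.07  ]
bar end 0.08 [0.4604 0.097  0.08  ] [0.4801 0.086  0.08  ] far [0.6648 0.0988 0.08  ] [0.6827 0.0896 0.08  ]
bobber [ 0.3993 -0.0191  0.02  ] bin corner [ 0.5176 -0.1319  0.04  ] [ 0.6896 -0.1265  0.04  ] [ 0.6963 -0.0361  0.04  ]
```

>>> {"name": "move_arm", "arguments": {
  "deltas": [
    [0,0,-2,0,0,0.152],
    [0,0,-2,0,0,0.152],
    [3,-5.4,0,0,0,0],
    [3,-5.4,0,0,0,0],
    [3,-5.4,0,0,0,0],
    [3,-5.4,0,0,0,0],
    [3,-5.4,0,0,0,0],
    [3,-5.4,0,0,0,0]
  ],
  "claw": 0.7,
  "newtons": 12
}}

```text
clock: 1.25
tcp_pos: [0.3828, -0.3183, 0.2513]
ee_rot: [3.141, -0.0, 0.001]
ft_force: [1.8, 0.0, 1.3]
grip_width: 0.0742
```

>>> {"name": "move_arm", "arguments": {
  "deltas": [
    [2.3,-4.6,0,0,0,0],
    [2.3,-4.6,0,0,0,0],
    [2.3,-4.6,0,0,0,0],
    [2.3,-4.6,0,0,0,0],
    [2.3,-4.6,0,0,0,0],
    [0,0,0,0,0,0],
    [0,0,0,0,0,0]
  ]
}}

```text
clock: 2.12
tcp_pos: [0.4967, -0.0908, 0.2509]
ee_rot: [3.141, -0.001, -0.001]
ft_force: [0.2, -0.8, -0.3]
grip_width: 0.0739
```

Run:
```python
from h import *
s=snap('wrist','w1.png'); print(-s['view'][:3,:3].T@s['view'][:3,3],s['view'][2,:3],state()['joint_positions'])
```

```text
[ 0.57152264 -0.09096337  0.42449767] [-2.77016955e-01 -8.15936006e-04 -9.60864684e-01] [ 0.41975639  0.17729393 -0.366306    1.86088515  0.07120148  1.11653751
 -1.54558235]
```

View pics/w1.png

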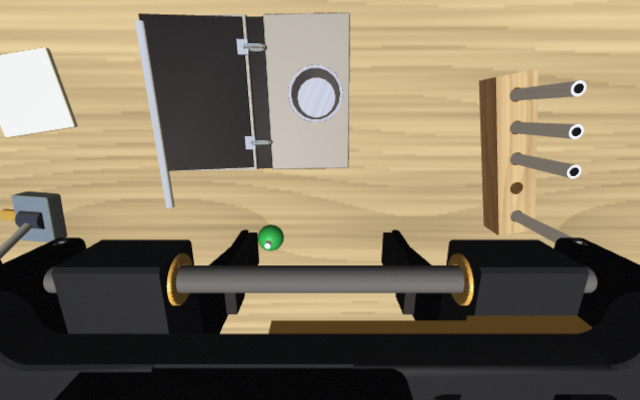

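Run:
```python
from h import *
s=snap('wrist')
a=cv2.imread('pics/w1.png')
cv2.imwrite('pics/w1a.png',cv2.resize(a[5:215,130:360],None,fx=2.8,fy=2.8,interpolation=cv2.INTER_CUBIC))
cv2.imwrite('pics/w1b.png',cv2.resize(a[60:250,470:620],None,fx=3.1,fy=3.1,interpolation=cv2.INTER_CUBIC))
f=lambda u,v,z:np.round(ray(s,u,v,z)[:2],4)
print('pad',f(349,13,.04),f(348,167.5,.04))
print('cup rim',f(315,93,.11))
print('tubes',[f(*p,.13) for p in((578.5,88.5),(576,131.5),(574,171.5))])
for z in(.05,.06,.07):print('bar',z,f(141,22,z),f(170,207,z))
print('coaster',[f(*p,.008) for p in((46,48),(76,125),(6,136))])
```

```text
pad [ 0.6824 -0.1257] [ 0.5044 -0.1289]
cup rim [ 0.5918 -0.0873]
tubes [array([ 0.594 , -0.3335]), array([ 0.5548, -0.3405]), array([ 0.5156, -0.3478])]
bar 0.05 [0.671  0.1078] [0.4539 0.1061]
bar 0.06 [0.6683 0.1025] [0.4571 0.1008]
bar 0.07 [0.6657 0.0972] [0.4602 0.0955]
coaster [array([0.653 , 0.2559]), array([0.558 , 0.2396]), array([0.5435, 0.3391])]
```

View pics/w1a.png

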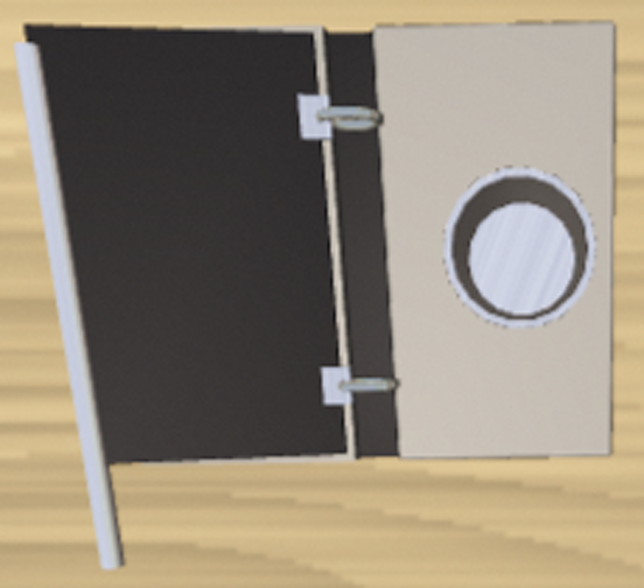

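View pics/w1b.png

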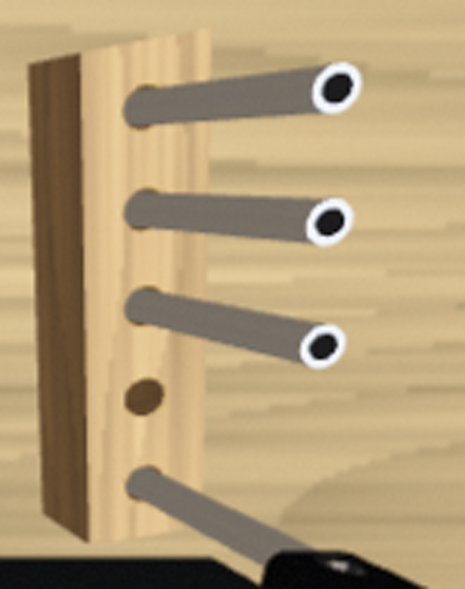

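>>> {"name": "move_arm", "arguments": {
  "deltas": [
    [4.7,-0.15,0,0,0,0],
    [4.7,-0.15,0,0,0,0],
    [0,0,5,0,0,0],
    [0,0,5,0,0,0],
    [0,0,4,0,0,0],
    [0,0,2,0,0,0],
    [0,0,0,0,0,0],
    [0,0,0,0,0,0]
  ]
}}

```text
clock: 3.22
tcp_pos: [0.5918, -0.0881, 0.0921]
ee_rot: [3.141, -0.003, 0.003]
ft_force: [-0.0, -0.2, -0.1]
grip_width: 0.0737
```

>>> {"name": "move_arm", "arguments": {
  "deltas": [
    [0,0,0,0,0,0],
    [0,0,0,0,0,0],
    [0,0,0,0,0,0],
    [0,0,0,0,0,0],
    [0,0,0,0,0,0]
  ],
  "claw": -0.2,
  "newtons": 15
}}

```text
clock: 3.85
tcp_pos: [0.5916, -0.0869, 0.0917]
ee_rot: [3.142, 0.0, 0.002]
ft_force: [0.6, 1.2, 4.9]
grip_width: 0.0545
```

>>> {"name": "move_arm", "arguments": {
  "deltas": [
    [0,0,-1,0,0,0],
    [0,0,-4,0,0,0],
    [0,0,-4,0,0,0],
    [0.2,-5,-1,0,0,0],
    [0.2,-6,0,0,0,0],
    [0.2,-6,0,0,0,0],
    [0.1,-6,0,0,0,0],
    [0,-4,0,0,0,0]
  ]
}}

```text
clock: 4.85
tcp_pos: [0.5972, 0.1863, 0.1912]
ee_rot: [-3.141, -0.005, 0.001]
ft_force: [0.8, -0.2, -1.2]
grip_width: 0.0544
```

Run:
```python
from h import *
for n in('top','scene'):
    s=snap(n,n+'1.png'); f=s['frame'].astype(int)
    sub=cv2.inRange(s['frame'],(125,130,130),(255,255,255)); 
    n_,lab,st,ce=cv2.connectedComponentsWithStats(sub)
    for i in range(1,n_):
        if st[i,4]>300: print(n,st[i],ce[i],ray(s,*ce[i],.008))
```

```text
top [ 398    0   76   61 3842] [435.86283186  28.73269131] [ 1.0943437  -0.34706209  0.008     ]
scene [381 160  43  29 674] [402.21513353 174.02967359] [0.60288892 0.29779592 0.008     ]
```

View pics/top1.png

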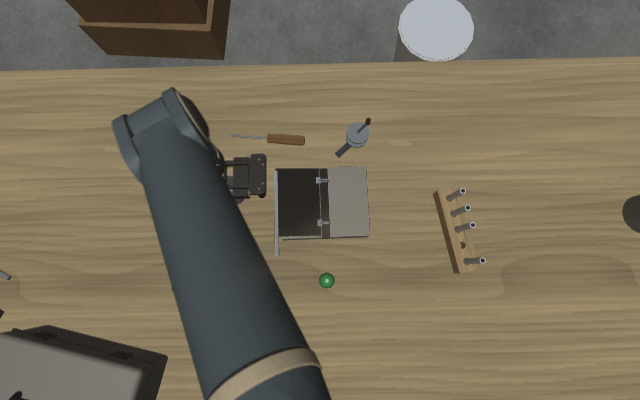

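>>> {"name": "move_arm", "arguments": {
  "deltas": [
    [0.1,-6,0,0,0,0],
    [0.1,-5.2,0,0,0,0],
    [0,0,4,0,0,0],
    [0,0,4,0,0,0],
    [0,0,3,0,0,0],
    [0,0,1.3,0,0,0],
    [0,0,0,0,0,0],
    [0,0,0,0,0,0]
  ]
}}

```text
clock: 5.95
tcp_pos: [0.6012, 0.2952, 0.0696]
ee_rot: [-3.14, 0.001, -0.004]
ft_force: [-0.6, 0.4, 0.2]
grip_width: 0.0547
```

>>> {"name": "move_arm", "arguments": {
  "deltas": [
    [-0.15,-0.2,0.6,0,0,0],
    [0,0,0.3,0,0,0],
    [0,0,0.1,0,0,0],
    [0,0,0,0,0,0]
  ]
}}

```text
clock: 6.45
tcp_pos: [0.599, 0.2975, 0.0597]
ee_rot: [-3.141, -0.0, -0.002]
ft_force: [-2.1, 0.1, 6.2]
grip_width: 0.0546
```

Contact with the tile. Release and retreat upward.

>>> {"name": "move_arm", "arguments": {
  "deltas": [
    [0,0,0,0,0,0],
    [0,0,0,0,0,0],
    [0,0,0,0,0,0],
    [0,0,-1.5,0,0,0],
    [0,0,-4,0,0,0],
    [0,0,-5,0,0,0],
    [0,0,-5,0,0,0],
    [0,0,0,0,0,0]
  ],
  "claw": 0.75
}}

```text
clock: 7.45
tcp_pos: [0.601, 0.2989, 0.2196]
ee_rot: [-3.136, 0.0, -0.015]
ft_force: [0.9, 0.4, -1.1]
grip_width: 0.0764
```

>>> {"name": "move_arm", "arguments": {
  "deltas": [
    [-5,0,0,0,0,0],
    [-5,2,0,0,0,0],
    [-3,5,0,0,0,0],
    [0,5,0,0,0,0],
    [0,5,0,0,0,0],
    [0,0,0,0,0,0],
    [0,0,0,0,0,0]
  ],
  "claw": -0.4
}}

```text
clock: 8.32
tcp_pos: [0.4684, 0.1273, 0.2131]
ee_rot: [-3.141, -0.0, 0.0]
ft_force: [-0.2, 0.9, -0.2]
grip_width: 0.027
```

Run:
```python
from h import *
s=snap('wrist','w2.png'); snap('scene','scene2.png'); print(s['view'])
```

```text
[[ 1.89577303e-04 -9.99999974e-01 -1.25440558e-04  1.26950334e-01]
 [-9.61025941e-01 -2.16867773e-04  2.76458122e-01  4.15046715e-01]
 [-2.76458142e-01  6.81414454e-05 -9.61025958e-01  5.21801718e-01]
 [ 0.00000000e+00  0.00000000e+00  0.00000000e+00  1.00000000e+00]]
```

View pics/w2.png

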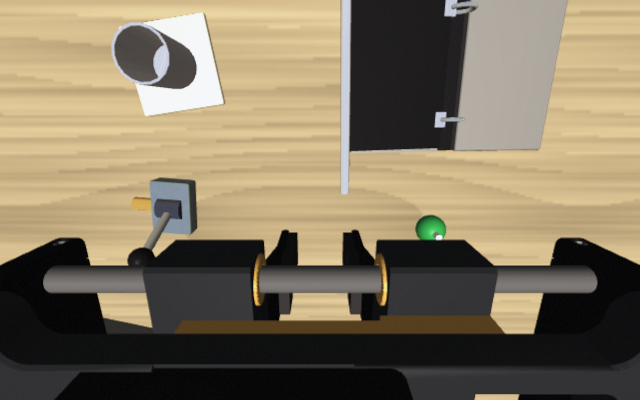

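View pics/scene2.png

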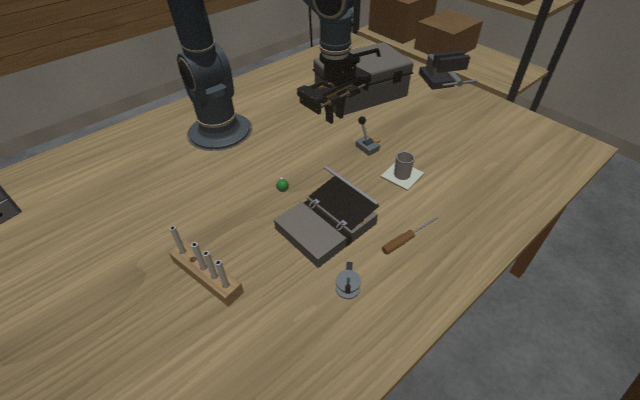

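Run:
```python
from h import *
s=snap('wrist')
f=lambda u,v,z:np.round(ray(s,u,v,z)[:2],4)
print('cup',f(140.5,53.5,.078)); C=[f(*p,.008) for p in((203,13),(224,103),(145,116))]; print('coaster',C,(C[0]+C[2])/2)
for z in(.055,.06,.065):print('bar',z,f(345,194,z),f(346,0,z))
print('pad NR',f(540,150,.04))
s=snap('top','top2.png'); cv2.imwrite('pics/t3.png',cv2.resize(s['frame'][150:300,170:300],None,fx=4,fy=4,interpolation=cv2.INTER_CUBIC))
```

```text
cup [0.5983 0.2984]
coaster [array([0.6525, 0.2598]), array([0.5562, 0.2446]), array([0.5408, 0.343 ])] [0.59665 0.3014 ]
bar 0.055 [0.4548 0.0988] [0.6504 0.1029]
bar 0.06 [0.4561 0.0993] [0.6488 0.1033]
bar 0.065 [0.4574 0.0997] [0.6471 0.1037]
pad NR [ 0.5041 -0.1272]
```

View pics/t3.png

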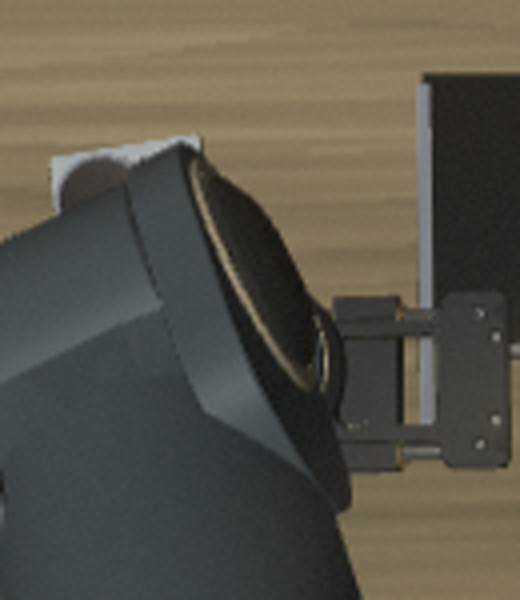

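>>> {"name": "move_arm", "arguments": {
  "deltas": [
    [1.3,2.8,2,0,0,0],
    [0,0,4,0,0,0],
    [0,0,4,0,0,0],
    [0,0,3,0,0,0],
    [0,0,1.7,0,0,0],
    [0,0,0,0,0,0],
    [0,0,0,0,0,0]
  ]
}}

```text
clock: 9.4
tcp_pos: [0.4826, 0.0994, 0.067]
ee_rot: [-3.141, -0.0, -0.003]
ft_force: [0.9, -0.2, 1.2]
grip_width: 0.0261
```

Run:
```python
from h import *
s=snap('wrist','w3.png'); 
s=snap('scene','scene3.png'); cv2.imwrite('pics/s3.png',cv2.resize(s['frame'][130:270,240:440],None,fx=4,fy=4,interpolation=cv2.INTER_CUBIC))
```

```text
(no output)
```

View pics/w3.png

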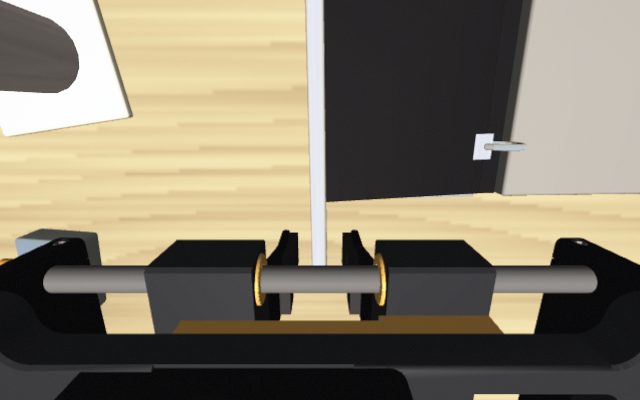

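View pics/s3.png

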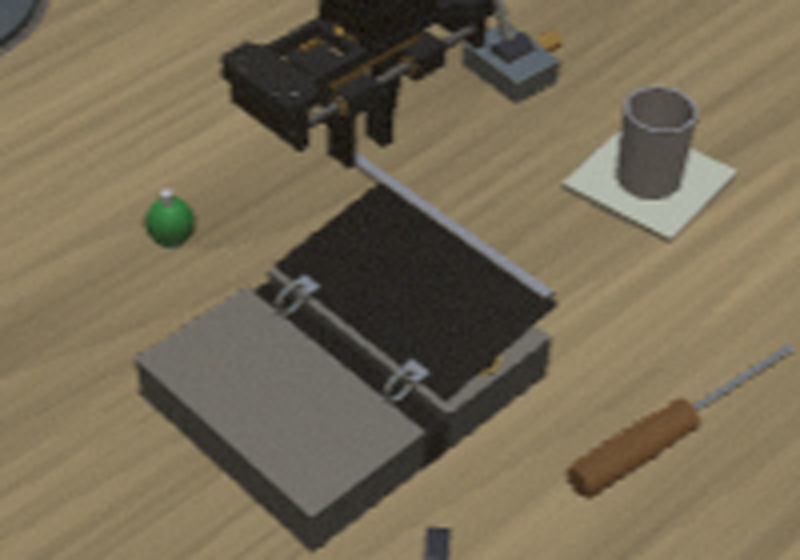

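>>> {"name": "move_arm", "arguments": {
  "deltas": [
    [0,0,0,0,0,0],
    [0,0,0,0,0,0],
    [0,0,0,0,0,0],
    [0,0,0,0,0,0]
  ],
  "claw": -1,
  "newtons": 15
}}

```text
clock: 10.0
tcp_pos: [0.4817, 0.0988, 0.0661]
ee_rot: [3.142, -0.0, 0.0]
ft_force: [0.3, -1.1, -0.1]
grip_width: 0.0014
```

Run:
```python
from h import *
s=snap('wrist','w4.png'); 
s=snap('scene','scene4.png'); cv2.imwrite('pics/s4.png',cv2.resize(s['frame'][130:230,270:400],None,fx=6,fy=6,interpolation=cv2.INTER_CUBIC))
```

```text
(no output)
```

View pics/w4.png

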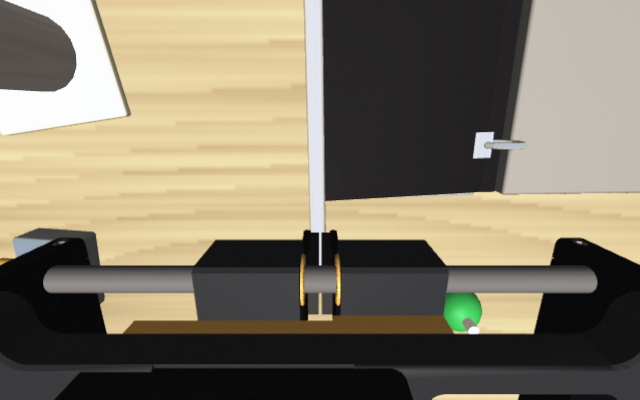

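View pics/s4.png

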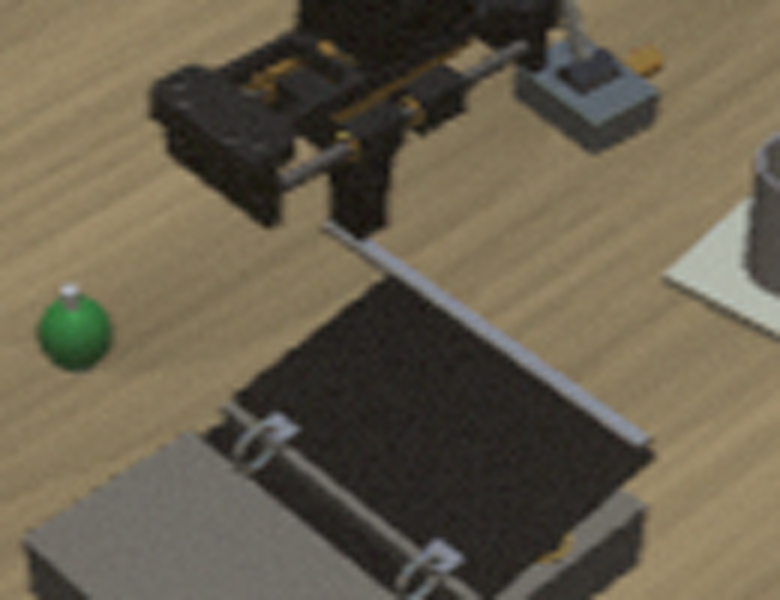

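Run:
```python
from h import *
s=snap('scene'); w=snap('wrist'); p,r=tcp(); print(p)
q=lambda P:np.round((proj(s,P)-[270,130])*6)
for d in (0,.006,.025): print(d,q(p+[0,0,-d]),np.round(proj(w,p+[0,0,-d])))
for z in(.04,.046,.05,.055,.06,.065): print(z,'bar at x.482', q([.482,.1,z]),'near end',q([.459,.1,z]), 'w',np.round(proj(w,[.482,.1,z])))
```

```text
[0.481612   0.0988463  0.06601602]
0 [355. 236.] [319. 237.]
0.006 [355. 245.] [319. 234.]
0.025 [355. 273.] [319. 223.]
0.04 bar at x.482 [357. 274.] near end [327. 251.] w [318. 222.]
0.046 bar at x.482 [358. 265.] near end [327. 242.] w [318. 225.]
0.05 bar at x.482 [358. 259.] near end [327. 236.] w [318. 228.]
0.055 bar at x.482 [358. 252.] near end [327. 229.] w [318. 230.]
0.06 bar at x.482 [358. 244.] near end [327. 221.] w [317. 233.]
0.065 bar at x.482 [358. 237.] near end [327. 214.] w [317. 236.]
```

Run:
```python
from h import *
s=snap('scene'); w=snap('wrist'); p,r=tcp()
a=w['frame'][180:300,250:390].copy(); a=cv2.resize(a,None,fx=5,fy=5,interpolation=cv2.INTER_CUBIC)
a=cv2.convertScaleAbs(a,alpha=1.8,beta=30)
b=cv2.resize(s['frame'][140:200,290:370],None,fx=9,fy=9,interpolation=cv2.INTER_CUBIC); b=cv2.convertScaleAbs(b,alpha=2,beta=20)
for d in (0,.006,.025):
  for dx in(-.0095,.0095):
    u=(proj(w,p+[dx,0,-d])-[250,180])*5; cv2.circle(a,tuple(int(x) for x in u),3,(0,0,255),-1)
    u=(proj(s,p+[dx,0,-d])-[290,140])*9; cv2.circle(b,tuple(int(x) for x in u),3,(0,0,255),-1)
cv2.imwrite('pics/w5.png',a); cv2.imwrite('pics/s5.png',b)
```

```text
(no output)
```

View pics/w5.png

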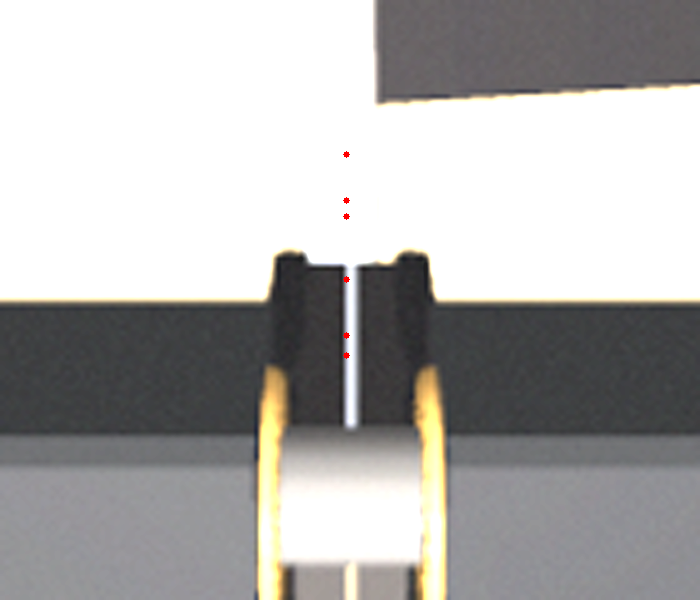

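View pics/s5.png

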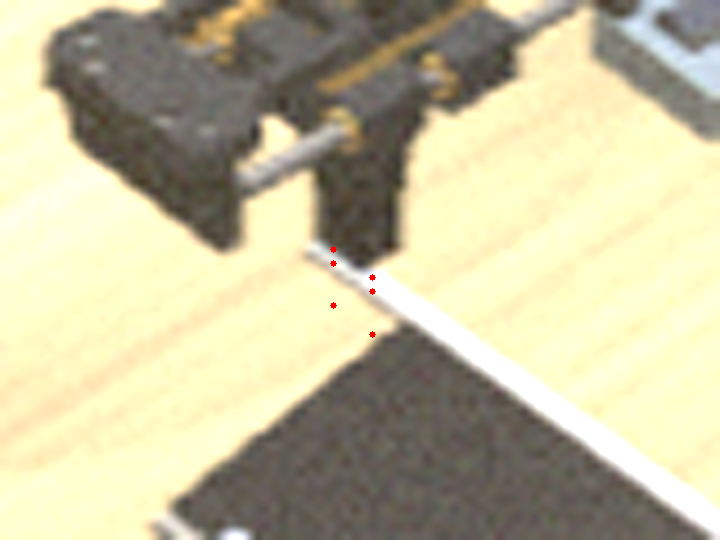

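```bash
cat >> h.py <<'E'
def tri(s1,p1,s2,p2):
    P1=s1['mtx']@s1['view'][:3]; P2=s2['mtx']@s2['view'][:3]
    X=cv2.triangulatePoints(P1,P2,np.float64(p1).reshape(2,1),np.float64(p2).reshape(2,1))[:,0]; return X[:3]/X[3]
E
python3 - <<'E'
from h import *
s=snap('scene'); w=snap('wrist'); p,r=tcp()
print(p,'finger corner',tri(s,(330,169.8),w,(335.5,231)))
# end plate bottom near corner
for z in(.066,.08,.09,.1,.11,.12): print(z,(proj(s,[p[0]+.03,p[1]-.095,z])-[290,140])*9)
print('bar near end', tri(s,(290+312/9,140+247/9),snap('top'),(260+56/3.3,150+348/3.3)))
E
```

```text
[0.48159936 0.09887112 0.0660139 ] finger corner [0.49267207 0.09031793 0.07711052]
0.066 [191.20990007 446.40925032]
0.08 [189.73827708 413.96421728]
0.09 [188.67014015 390.41488559]
0.1 [187.58752927 366.54644499]
0.11 [186.49014823 342.35236503]
0.12 [185.37769268 317.82593585]
bar near end [0.46104016 0.09929335 0.05964025]
```

>>> {"name": "move_arm", "arguments": {
  "deltas": [
    [0,0,0,0,0,0],
    [0,0,0,0,0,0],
    [-0.5,0,0,0,0,0],
    [0,0,0.5,0,0,0],
    [0,0,0.5,0,0,0],
    [0,0,0.5,0,0,0],
    [0,0,0.5,0,0,0],
    [0,0,0,0,0,0]
  ],
  "claw": -0.35
}}

```text
clock: 11.45
tcp_pos: [0.4763, 0.0988, 0.0455]
ee_rot: [3.141, -0.0, -0.002]
ft_force: [-0.2, -0.6, -0.0]
grip_width: 0.0285
```

Run:
```python
from h import *
s=snap('scene'); w=snap('wrist','w6.png')
b=cv2.resize(s['frame'][130:230,270:400],None,fx=6,fy=6,interpolation=cv2.INTER_CUBIC); b=cv2.convertScaleAbs(b,alpha=1.6,beta=20)
cv2.imwrite('pics/s6.png',b)
```

View pics/w6.png

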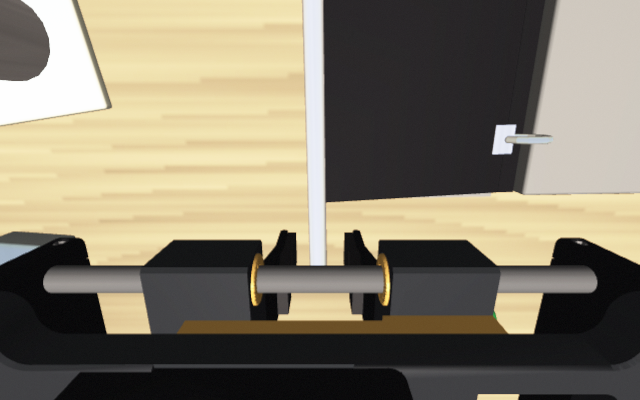

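View pics/s6.png

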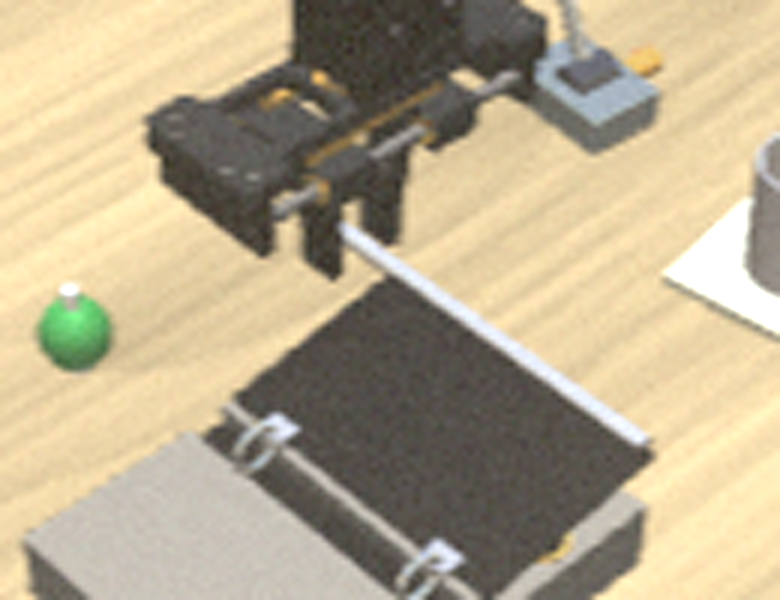

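>>> {"name": "move_arm", "arguments": {
  "deltas": [
    [0,0,0.5,0,0,0],
    [0,0,0.5,0,0,0],
    [0,0,0.3,0,0,0],
    [0,0,0,0,0,0]
  ]
}}

```text
clock: 12.05
tcp_pos: [0.4764, 0.0988, 0.0327]
ee_rot: [3.141, -0.0, -0.001]
ft_force: [-0.4, -0.7, 0.4]
grip_width: 0.0282
```

>>> {"name": "move_arm", "arguments": {
  "deltas": [
    [0,0,0,0,0,0],
    [0,0,0,0,0,0],
    [0,0,0,0,0,0],
    [0,0,0,0,0,0],
    [0,0,0,0,0,0]
  ],
  "claw": -1
}}

```text
clock: 12.68
tcp_pos: [0.4768, 0.1, 0.0332]
ee_rot: [-3.14, -0.001, -0.001]
ft_force: [-0.1, 4.7, 0.7]
grip_width: 0.0097
```

Run:
```python
import numpy as np
t=np.linspace(.117,3.1416,25); y=.12*np.cos(t); z=.12*np.sin(t)
print(np.c_[t[1:],-np.diff(y)*100,-np.diff(z)*100].round(2).tolist())
```

```text
[[0.24, 0.27, -1.49], [0.37, 0.46, -1.44], [0.5, 0.63, -1.37], [0.62, 0.8, -1.28], [0.75, 0.96, -1.17], [0.87, 1.09, -1.04], [1.0, 1.22, -0.9], [1.13, 1.32, -0.74], [1.25, 1.4, -0.56], [1.38, 1.46, -0.38], [1.5, 1.5, -0.2], [1.63, 1.51, -0.01], [1.76, 1.5, 0.18], [1.88, 1.47, 0.37], [2.01, 1.41, 0.55], [2.13, 1.33, 0.72], [2.26, 1.23, 0.89], [2.39, 1.1, 1.03], [2.51, 0.97, 1.16], [2.64, 0.81, 1.27], [2.76, 0.65, 1.37], [2.89, 0.47, 1.44], [3.02, 0.28, 1.48], [3.14, 0.1, 1.51]]
```

>>> {"name": "move_arm", "arguments": {
  "deltas": [
    [0,0.27,-1.49,0,0,0],
    [0,0.46,-1.44,0,0,0],
    [0,0.63,-1.37,0,0,0],
    [0,0.8,-1.28,0,0,0],
    [0,0.96,-1.17,0,0,0],
    [0,1.09,-1.04,0,0,0],
    [0,1.22,-0.9,0,0,0],
    [0,1.32,-0.74,0,0,0]
  ]
}}

```text
clock: 13.68
tcp_pos: [0.4777, 0.0307, 0.1289]
ee_rot: [-3.141, 0.001, -0.004]
ft_force: [2.6, 3.5, 2.9]
grip_width: 0.0093
```

>>> {"name": "move_arm", "arguments": {
  "deltas": [
    [0,1.4,-0.56,0,0,0],
    [0,1.46,-0.38,0,0,0],
    [0,1.5,-0.2,0,0,0],
    [0,1.51,0,0,0,0],
    [0,1.5,0.18,0,0,0],
    [0,1.47,0.37,0,0,0],
    [0,1.41,0.55,0,0,0],
    [0,1.33,0.72,0,0,0]
  ]
}}

```text
clock: 14.68
tcp_pos: [0.4779, -0.086, 0.1204]
ee_rot: [3.141, -0.002, 0.005]
ft_force: [7.5, 2.9, -3.1]
grip_width: 0.0094
```

>>> {"name": "move_arm", "arguments": {
  "deltas": [
    [0,1.23,0.89,0,0,0],
    [0,1.1,1.03,0,0,0],
    [0,0.97,1.16,0,0,0],
    [0,0.81,1.27,0,0,0],
    [0,0.65,1.37,0,0,0],
    [0,0.47,1.44,0,0,0],
    [0,0.28,1.4,0,0,0],
    [0,0,0,0,0,0]
  ]
}}

```text
clock: 15.68
tcp_pos: [0.4785, -0.1383, 0.0341]
ee_rot: [-3.139, -0.002, -0.005]
ft_force: [7.9, 6.0, -1.7]
grip_width: 0.0093
```

>>> {"name": "move_arm", "arguments": {
  "deltas": [
    [-0.1,0.1,0.7,0,0,0],
    [0,0,0.5,0,0,0],
    [0,0,0.3,0,0,0],
    [0,0,0,0,0,0]
  ]
}}

```text
clock: 16.18
tcp_pos: [0.478, -0.1388, 0.0216]
ee_rot: [-3.14, -0.003, -0.007]
ft_force: [4.0, 8.7, 15.3]
grip_width: 0.0094
```

>>> {"name": "move_arm", "arguments": {
  "deltas": [
    [0,0,0,0,0,0],
    [0,0,0,0,0,0],
    [0,0,0,0,0,0],
    [0,0,-3,0,0,0],
    [0,0,-5,0,0,0],
    [-1,0,-5,0,0,0],
    [0,-2,-4,0,0,0],
    [0,0,0,0,0,0]
  ],
  "claw": -0.3
}}

```text
clock: 17.18
tcp_pos: [0.4668, -0.1203, 0.1926]
ee_rot: [3.14, 0.002, 0.008]
ft_force: [0.0, 0.2, 0.3]
grip_width: 0.0308
```

>>> {"name": "move_arm", "arguments": {
  "deltas": [
    [0,-4,-4,0,0,0],
    [0,-4,-2,0,0,0],
    [0,0,0,0,0,0],
    [0,0,0,0,0,0]
  ]
}}

```text
clock: 17.68
tcp_pos: [0.4644, -0.0419, 0.2483]
ee_rot: [3.141, -0.002, -0.005]
ft_force: [-0.8, 0.0, -0.0]
grip_width: 0.0302
```

Run:
```python
from h import *
s=snap('scene','scene7.png'); w=snap('wrist','w7.png')
b=cv2.resize(s['frame'][130:310,160:440],None,fx=2.8,fy=2.8,interpolation=cv2.INTER_CUBIC)
cv2.imwrite('pics/s7.png',b)
```

```text
(no output)
```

View pics/w7.png

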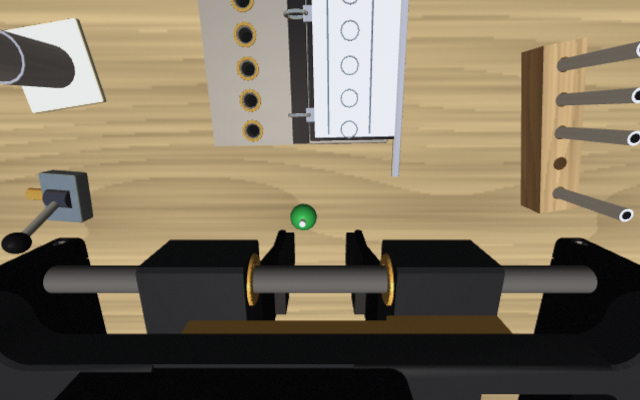

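View pics/s7.png

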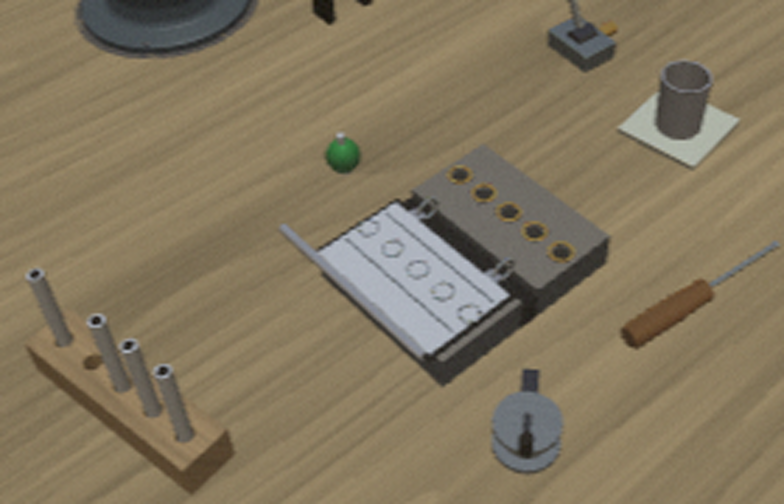

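>>> {"name": "move_arm", "arguments": {
  "deltas": [
    [4,-4,2,0,0,0],
    [4,-4,3,0,0,0],
    [2,0,3,0,0,0],
    [0,0,3,0,0,0],
    [0,0,0,0,0,0],
    [0,0,0,0,0,0]
  ]
}}

```text
clock: 18.52
tcp_pos: [0.565, 0.0378, 0.1411]
ee_rot: [3.141, -0.002, 0.001]
ft_force: [-0.0, -0.0, 1.1]
grip_width: 0.0305
```

```bash
cat >> h.py <<'E'
def collets(s,amin=15):
    hsv=cv2.cvtColor(s['frame'],cv2.COLOR_BGR2HSV)
    m=cv2.inRange(hsv,(10,110,60),(28,255,255)); return m
E
python3 - <<'E'
from h import *
w=snap('wrist','w8.png'); s=snap('scene','scene8.png'); t=snap('top','top8.png')
for n,s_ in(('w',w),('s',s),('t',t)):
    m=collets(s_); n_,l,st,ce=cv2.connectedComponentsWithStats(m)
    for i in range(1,n_):
        p=ray(s_,*ce[i],.04)
        if st[i,4]>8 and .5<p[0]<.7 and 0<p[1]<.1: print(n,st[i],ce[i].round(1),p.round(4))
E
```

```text
w [297  71  30  32 326] [311.9  86.1] [0.6635 0.0441 0.04  ]
w [299 115  29  29 292] [312.8 128.9] [0.6273 0.0436 0.04  ]
w [300 155  28  28 263] [313.8 168.2] [0.5915 0.0429 0.04  ]
w [302 193  27  26 236] [314.5 205.1] [0.5554 0.0425 0.04  ]
w [303 228  26  24 218] [315.6 239.4] [0.5195 0.0417 0.04  ]
s [329 196   8   6  18] [333.2 198.3] [0.5594 0.0437 0.04  ]
s [339 205   7   4   9] [342.6 207.3] [0.6025 0.0395 0.04  ]
s [347 213   8   3  12] [350.5 214.3] [0.6359 0.0376 0.04  ]
s [356 220   8   4  11] [359.6 221.7] [0.6713 0.0372 0.04  ]
```

View pics/w8.png

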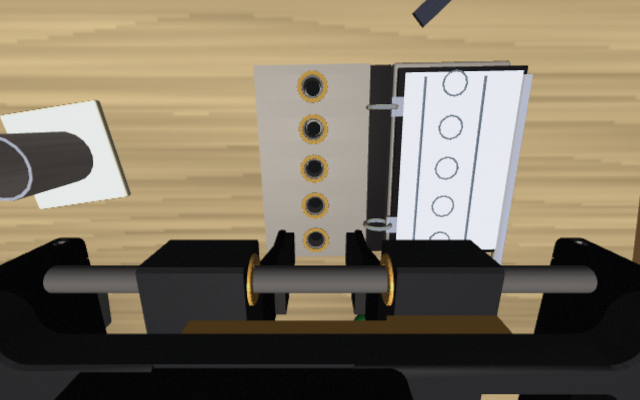

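>>> {"name": "move_arm", "arguments": {
  "deltas": [
    [-1.8,5.5,-2,0,0,0],
    [-1.8,5.5,-2,0,0,0],
    [-1.8,5.5,-2,0,0,0],
    [-1.8,5.5,-2,0,0,0],
    [-1.8,5.5,-1,0,0,0],
    [-1.8,5.5,-1,0,0,0],
    [-1.7,5.2,0,0,0,0],
    [0,0,0,0,0,0]
  ],
  "claw": -0.3
}}

```text
clock: 19.68
tcp_pos: [0.4368, -0.349, 0.2417]
ee_rot: [3.138, -0.016, 0.001]
ft_force: [-0.2, 1.2, 0.3]
grip_width: 0.0306
```

>>> {"name": "move_arm", "arguments": {
  "deltas": [
    [0,0,0,0,0,0],
    [0,0,0,0,0,0]
  ]
}}

```text
clock: 19.92
tcp_pos: [0.4405, -0.3419, 0.2411]
ee_rot: [-3.142, -0.004, -0.001]
ft_force: [0.6, 0.4, 0.1]
grip_width: 0.0301
```

Run:
```python
from h import *
w=snap('wrist','w9.png')
g=cv2.cvtColor(w['frame'],cv2.COLOR_BGR2GRAY)
```

```text
(no output)
```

View pics/w9.png

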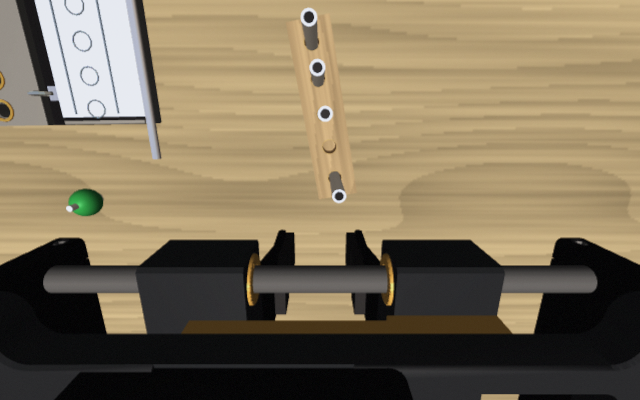

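```bash
cat >> h.py <<'E'
def tubetops(w,z=.13,roi=None):
    f=w['frame']; hsv=cv2.cvtColor(f,cv2.COLOR_BGR2HSV)
    m=cv2.inRange(hsv,(0,0,190),(179,40,255))
    cs,_=cv2.findContours(m,cv2.RETR_EXTERNAL,cv2.CHAIN_APPROX_NONE); o=[]
    for c in cs:
        if cv2.contourArea(c)<40: continue
        (u,v),(a,b),_=cv2.minAreaRect(c)
        if max(a,b)>45 or max(a,b)/min(a,b)>1.6: continue
        x,y,wd,h=cv2.boundingRect(c)
        e=cv2.fitEllipse(c)[0]; o.append((np.round(e,1),wd,h,ray(w,*e,z).round(4)))
    return o
E
python3 - <<'E'
from h import *
w=snap('wrist')
for o in tubetops(w): print(*o)
E
```

```text
[338.6 195.7] 14 14 [ 0.4376 -0.361   0.13  ]
[324.7 113.3] 16 16 [ 0.5163 -0.3466  0.13  ]
[316.7  66.8] 16 17 [ 0.5557 -0.3393  0.13  ]
[308.2  16.3] 17 19 [ 0.5952 -0.332   0.13  ]
```

>>> {"name": "move_arm", "arguments": {
  "deltas": [
    [-0.3,1.9,0,0,0,0],
    [0,0,4,0,0,0],
    [0,0,4,0,0,0],
    [0,0,4,0,0,0],
    [0,0,3,0,0,0],
    [0,0,1.7,0,0,0],
    [0,0,0,0,0,0],
    [0,0,0,0,0,0]
  ]
}}

```text
clock: 21.02
tcp_pos: [0.4375, -0.3633, 0.0748]
ee_rot: [3.14, -0.0, 0.003]
ft_force: [-0.7, -0.7, 0.8]
grip_width: 0.0306
```

>>> {"name": "move_arm", "arguments": {
  "deltas": [
    [0,0,0,0,0,0],
    [0,0,0,0,0,0],
    [0,0,0,0,0,0],
    [0,0,0,0,0,0]
  ],
  "claw": -1,
  "newtons": 40
}}

```text
clock: 21.52
tcp_pos: [0.437, -0.3624, 0.0743]
ee_rot: [3.141, -0.0, 0.001]
ft_force: [-0.1, 0.6, 4.4]
grip_width: 0.0133
```

>>> {"name": "move_arm", "arguments": {
  "deltas": [
    [0,0,-3,0,0,0],
    [0,0,-5,0,0,0],
    [0.5,-5,-1,0,0,0],
    [1.2,-5.5,0,0,0,0],
    [1.3,-6,0,0,0,0],
    [1.3,-6,0,0,0,0],
    [1.3,-6,0,0,0,0],
    [1.3,-6,0,0,0,0]
  ]
}}

```text
clock: 22.52
tcp_pos: [0.5058, -0.0159, 0.1637]
ee_rot: [3.141, -0.001, 0.001]
ft_force: [1.3, 0.2, -0.4]
grip_width: 0.0131
```

>>> {"name": "move_arm", "arguments": {
  "deltas": [
    [1.3,-5.9,0,0,0,0],
    [0,0,2,0,0,0],
    [0,0,0,0,0,0],
    [0,0,0,0,0,0],
    [0,0,0,0,0,0]
  ]
}}

```text
clock: 23.15
tcp_pos: [0.5191, 0.0405, 0.1443]
ee_rot: [3.141, -0.003, 0.002]
ft_force: [0.3, -0.1, -0.3]
grip_width: 0.0129
```

Run:
```python
from h import *
w=snap('wrist','w10.png'); p,r=tcp(); print(p)
for o in tubetops(w,p[2]+.056): print(*o)
s=snap('scene'); c=(proj(s,[.52,.042,.06])).astype(int)
b=s['frame'][c[1]-60:c[1]+40,c[0]-60:c[0]+60]
cv2.imwrite('pics/s10.png',cv2.resize(b,None,fx=6,fy=6,interpolation=cv2.INTER_CUBIC)); print(c)
t=snap('top','top10.png')
```

```text
[0.5190665  0.04061698 0.1442846 ]
[463.2  21.9] 22 25 [ 0.625  -0.0106  0.2003]
[323 186]
```

View pics/w10.png

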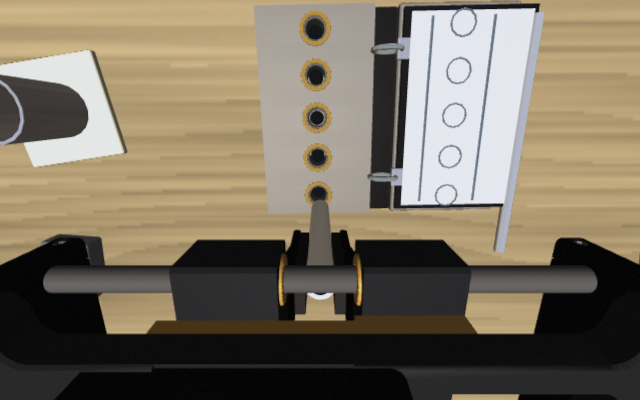

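View pics/s10.png

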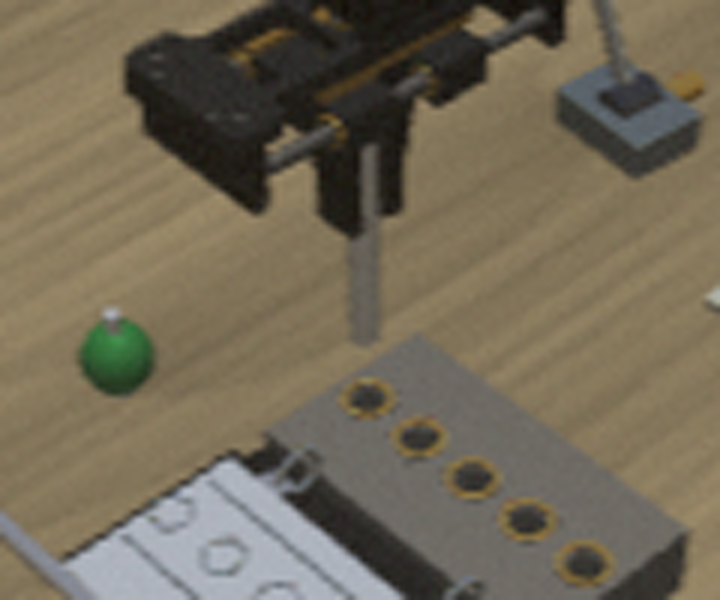

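```bash
cat >> h.py <<'E'
def ov(s,pts,c,h,k,name):
    c=np.array(c).astype(int); x0,y0=max(0,c[0]-h),max(0,c[1]-h)
    b=cv2.resize(s['frame'][y0:c[1]+h,x0:c[0]+h],None,fx=k,fy=k,interpolation=cv2.INTER_CUBIC)
    for P,col in pts:
        u=(proj(s,P)-[x0,y0]+.5)*k; cv2.circle(b,(int(u[0]),int(u[1])),2,col,-1)
    cv2.imwrite('pics/'+name,b)
def circ(x,y,z,r,col): return [((x+r*np.cos(a),y+r*np.sin(a),z),col) for a in np.linspace(0,6.28,24)]
E
python3 - <<'E'
from h import *
w=snap('wrist'); s=snap('scene'); p,r=tcp(); z=p[2]-.0643
pts=circ(p[0],p[1],z,.007,(0,0,255))+circ(.5195,.0417,.04,.008,(0,255,0))
ov(w,pts,proj(w,[.52,.042,.05]),40,8,'w11.png'); ov(s,pts,proj(s,[.52,.042,.06]),30,10,'s11.png')
E
```

```text
(no output)
```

View pics/w11.png

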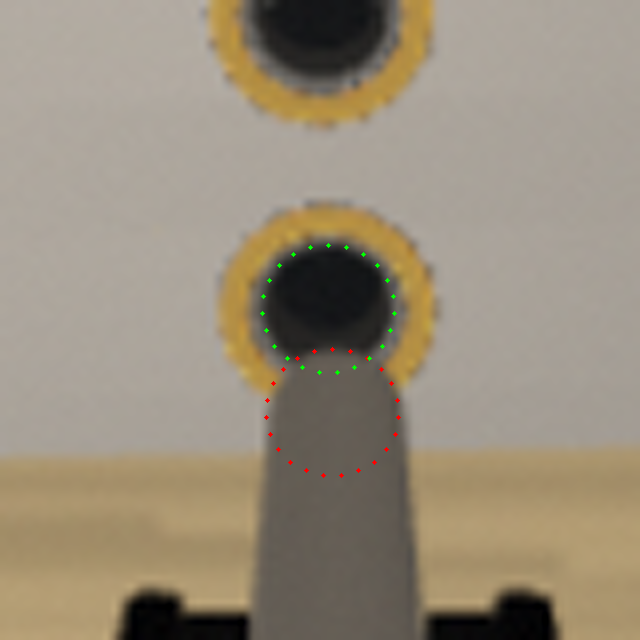

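View pics/s11.png

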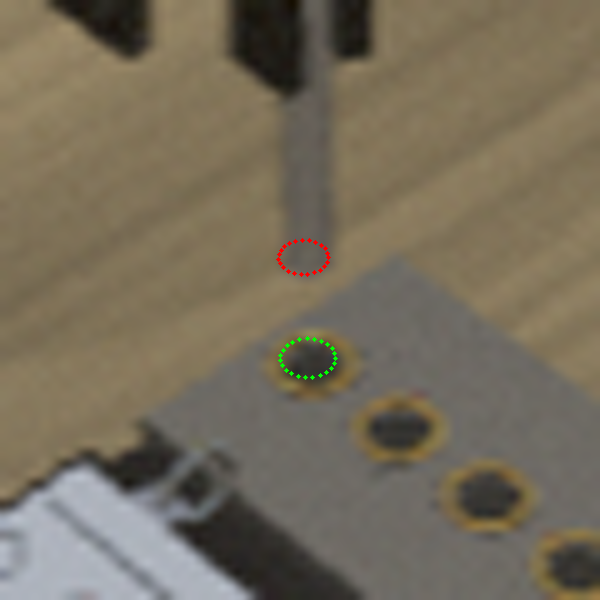

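>>> {"name": "move_arm", "arguments": {
  "deltas": [
    [0.05,-0.12,1,0,0,0],
    [0,0,1.5,0,0,0],
    [0,0,1,0,0,0],
    [0,0,0.5,0,0,0],
    [0,0,0.5,0,0,0],
    [0,0,0.5,0,0,0],
    [0,0,0,0,0,0]
  ]
}}

```text
clock: 24.28
tcp_pos: [0.519, 0.0427, 0.0934]
ee_rot: [3.142, -0.0, -0.001]
ft_force: [-0.7, 0.4, -0.8]
grip_width: 0.0132
```

>>> {"name": "move_arm", "arguments": {
  "deltas": [
    [0,0,0.3,0,0,0],
    [0,0,0.3,0,0,0],
    [0,0,0.3,0,0,0],
    [0,0,0.3,0,0,0],
    [0,0,0.3,0,0,0],
    [0,0,0,0,0,0]
  ]
}}

```text
clock: 25.02
tcp_pos: [0.5196, 0.0427, 0.0794]
ee_rot: [3.141, -0.0, 0.002]
ft_force: [-0.9, -0.4, 4.6]
grip_width: 0.0126
```

>>> {"name": "move_arm", "arguments": {
  "deltas": [
    [0,0,0.2,0,0,0],
    [0,0,0.2,0,0,0],
    [0,0,0,0,0,0]
  ]
}}

```text
clock: 25.4
tcp_pos: [0.5198, 0.0427, 0.0761]
ee_rot: [3.141, -0.001, 0.002]
ft_force: [-2.3, 0.1, 10.0]
grip_width: 0.013
```

>>> {"name": "move_arm", "arguments": {
  "deltas": [
    [0,0,0.2,0,0,0],
    [0,0,0.1,0,0,0],
    [0,0,0,0,0,0]
  ]
}}

```text
clock: 25.78
tcp_pos: [0.5206, 0.0429, 0.0758]
ee_rot: [3.14, -0.001, 0.005]
ft_force: [-7.7, -0.9, 29.6]
grip_width: 0.0132
```

>>> {"name": "move_arm", "arguments": {
  "deltas": [
    [0,0,-0.2,0,0,0],
    [0,0,0,0,0,0],
    [0,0,0,0,0,0],
    [0,0,-4,0,0,0],
    [0,0,-5,0,0,0],
    [0,0,0,0,0,0]
  ],
  "claw": -0.3
}}

```text
clock: 26.52
tcp_pos: [0.5218, 0.0433, 0.167]
ee_rot: [-3.141, 0.001, -0.012]
ft_force: [-0.1, -0.2, -0.9]
grip_width: 0.0302
```

Run:
```python
from h import *
w=snap('wrist','w12.png'); s=snap('scene'); t=snap('top')
pts=circ(.5195,.0427,.132,.007,(0,0,255))
ov(w,pts,proj(w,[.52,.042,.12]),50,6,'w12a.png'); ov(s,pts,proj(s,[.52,.042,.1]),35,10,'s12.png'); print(tcp()[0])
```

```text
[0.51829048 0.04237734 0.16258914]
```

View pics/s12.png

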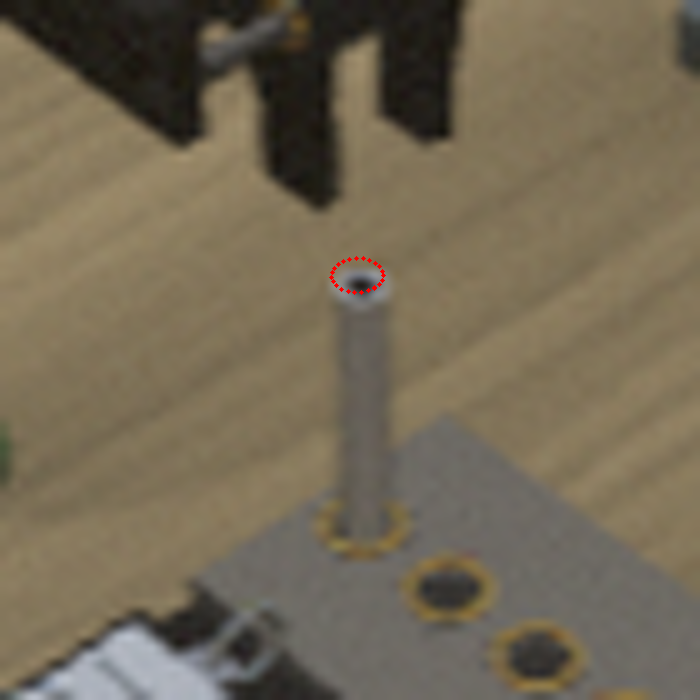

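>>> {"name": "move_arm", "arguments": {
  "deltas": [
    [0,5.5,0,0,0,0],
    [0,5.6,0,0,0,0],
    [0,5.6,0,0,0,0],
    [0,5.6,0,0,0,0],
    [0,5.6,0,0,0,0],
    [0,5.5,0,0,0,0],
    [-0.2,5.5,0,0,0,0],
    [0,0,0,0,0,0]
  ]
}}

```text
clock: 27.68
tcp_pos: [0.514, -0.352, 0.1609]
ee_rot: [3.141, -0.014, -0.007]
ft_force: [0.5, 0.6, -0.6]
grip_width: 0.0306
```

>>> {"name": "move_arm", "arguments": {
  "deltas": [
    [0,0,0,0,0,0],
    [0,0,0,0,0,0]
  ]
}}

```text
clock: 27.92
tcp_pos: [0.5174, -0.3441, 0.163]
ee_rot: [-3.14, -0.004, 0.001]
ft_force: [-0.6, 0.5, 0.6]
grip_width: 0.0309
```

Run:
```python
from h import *
w=snap('wrist','w13.png'); print(tcp()[0])
for o in tubetops(w): print(*o)
```

```text
[ 0.51747484 -0.34432412  0.16330933]
[322.7 221. ] 19 19 [ 0.5163 -0.3466  0.13  ]
[312.7 168.5] 20 20 [ 0.5555 -0.3393  0.13  ]
[301.6 109.8] 21 23 [ 0.595  -0.3321  0.13  ]
[ 9.4 25.3] 20 24 [ 0.6446 -0.1516  0.13  ]
```

>>> {"name": "move_arm", "arguments": {
  "deltas": [
    [-0.1,0.25,2,0,0,0],
    [0,0,3,0,0,0],
    [0,0,2.5,0,0,0],
    [0,0,1.4,0,0,0],
    [0,0,0,0,0,0],
    [0,0,0,0,0,0]
  ]
}}

```text
clock: 28.72
tcp_pos: [0.517, -0.3489, 0.0758]
ee_rot: [3.141, 0.0, 0.003]
ft_force: [-1.0, 0.1, 0.4]
grip_width: 0.0305
```

>>> {"name": "move_arm", "arguments": {
  "deltas": [
    [0,0,0,0,0,0],
    [0,0,0,0,0,0],
    [0,0,0,0,0,0],
    [0,0,0,0,0,0]
  ],
  "claw": -1
}}

```text
clock: 29.22
tcp_pos: [0.5164, -0.3483, 0.0752]
ee_rot: [-3.141, -0.0, -0.001]
ft_force: [-0.2, 1.8, 3.9]
grip_width: 0.0129
```

>>> {"name": "move_arm", "arguments": {
  "deltas": [
    [0,0,-3,0,0,0],
    [0,0,-5,0,0,0],
    [0,-5,-1,0,0,0],
    [0,-5.6,0,0,0,0],
    [1,-5.7,0,0,0,0],
    [1,-5.7,0,0,0,0],
    [1,-5.7,0,0,0,0],
    [0.9,-5.7,0,0,0,0]
  ]
}}

```text
clock: 30.22
tcp_pos: [0.5554, -0.0136, 0.1647]
ee_rot: [3.141, -0.001, 0.001]
ft_force: [0.4, 0.3, -0.7]
grip_width: 0.0131
```

>>> {"name": "move_arm", "arguments": {
  "deltas": [
    [0,-5.7,0,0,0,0],
    [0,0,2,0,0,0],
    [0,0,0,0,0,0],
    [0,0,0,0,0,0],
    [0,0,0,0,0,0]
  ]
}}

```text
clock: 30.85
tcp_pos: [0.5557, 0.0411, 0.1453]
ee_rot: [3.141, -0.003, 0.002]
ft_force: [0.9, 0.4, -1.0]
grip_width: 0.013
```

Run:
```python
from h import *
w=snap('wrist'); p,r=tcp(); z=p[2]-.0652; print(p,z)
pts=circ(p[0],p[1],z,.007,(0,0,255))+circ(.5555,.0425,.04,.008,(0,255,0))
ov(w,pts,proj(w,[.555,.042,.05]),40,8,'w14.png')
```

```text
[0.55566923 0.04122751 0.145269  ] 0.08006900118709485
```

View pics/w14.png

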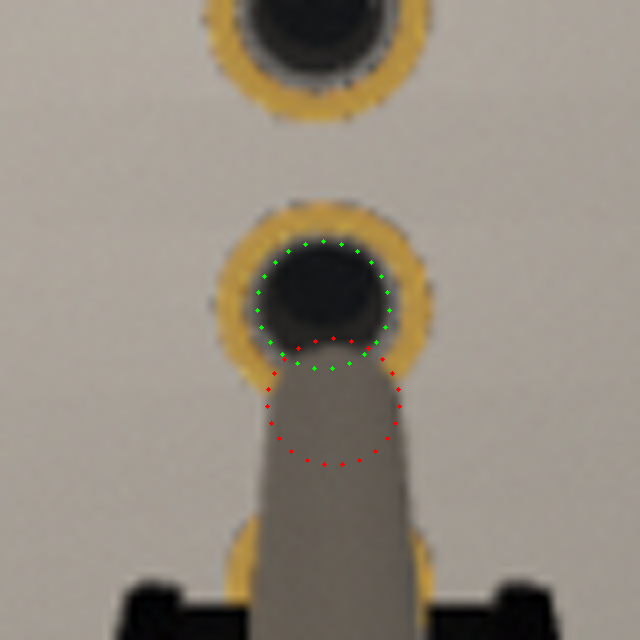

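>>> {"name": "move_arm", "arguments": {
  "deltas": [
    [0,-0.16,1,0,0,0],
    [0,0,1.5,0,0,0],
    [0,0,1,0,0,0],
    [0,0,0.5,0,0,0],
    [0,0,0.5,0,0,0],
    [0,0,0.5,0,0,0],
    [0,0,0,0,0,0]
  ]
}}

```text
clock: 31.78
tcp_pos: [0.5551, 0.0436, 0.0944]
ee_rot: [3.141, -0.0, -0.0]
ft_force: [0.2, 0.5, -1.2]
grip_width: 0.0132
```

>>> {"name": "move_arm", "arguments": {
  "deltas": [
    [0,0,0.3,0,0,0],
    [0,0,0.3,0,0,0],
    [0,0,0.3,0,0,0],
    [0,0,0.3,0,0,0],
    [0,0,0.3,0,0,0],
    [0,0,0.2,0,0,0],
    [0,0,0,0,0,0]
  ]
}}

```text
clock: 32.65
tcp_pos: [0.5557, 0.0437, 0.0786]
ee_rot: [3.141, -0.001, 0.002]
ft_force: [-2.0, -1.1, 6.0]
grip_width: 0.0129
```

>>> {"name": "move_arm", "arguments": {
  "deltas": [
    [0,0,0.2,0,0,0],
    [0,0,0.2,0,0,0],
    [0,0,0.1,0,0,0],
    [0,0,0,0,0,0]
  ]
}}

```text
clock: 33.15
tcp_pos: [0.5567, 0.0439, 0.0767]
ee_rot: [3.14, -0.001, 0.005]
ft_force: [-5.2, -3.0, 24.8]
grip_width: 0.0126
```

>>> {"name": "move_arm", "arguments": {
  "deltas": [
    [0,0,-0.2,0,0,0],
    [0,0,0,0,0,0],
    [0,0,0,0,0,0],
    [0,0,-4,0,0,0],
    [0,0,-5,0,0,0],
    [0,5.5,0,0,0,0],
    [0,5.5,0,0,0,0],
    [0,5.5,0,0,0,0]
  ],
  "claw": -0.3
}}

```text
clock: 34.15
tcp_pos: [0.5549, -0.1227, 0.1644]
ee_rot: [-3.141, -0.001, 0.0]
ft_force: [1.0, -0.5, 0.2]
grip_width: 0.0302
```

>>> {"name": "move_arm", "arguments": {
  "deltas": [
    [0,5.5,0,0,0,0],
    [0,5.5,0,0,0,0],
    [0,5.5,0,0,0,0],
    [0,5.3,0,0,0,0],
    [0,0,0,0,0,0],
    [0,0,0,0,0,0],
    [0,0,0,0,0,0]
  ]
}}

```text
clock: 35.02
tcp_pos: [0.5556, -0.337, 0.1645]
ee_rot: [-3.14, -0.004, 0.0]
ft_force: [0.6, 0.1, 0.2]
grip_width: 0.0304
```

Run:
```python
from h import *
w=snap('wrist','w15.png'); print(tcp()[0])
for o in tubetops(w): print(*o)
```

```text
[ 0.55563369 -0.33721735  0.16470861]
[322.4 218.9] 20 18 [ 0.5556 -0.3393  0.13  ]
[312.5 166.5] 20 20 [ 0.5949 -0.3321  0.13  ]
```

>>> {"name": "move_arm", "arguments": {
  "deltas": [
    [0,0.2,2,0,0,0],
    [0,0,3,0,0,0],
    [0,0,2.5,0,0,0],
    [0,0,1.5,0,0,0],
    [0,0,0,0,0,0],
    [0,0,0,0,0,0]
  ]
}}

```text
clock: 35.83
tcp_pos: [0.5558, -0.3414, 0.0755]
ee_rot: [3.141, -0.0, 0.002]
ft_force: [-0.2, 0.1, -0.3]
grip_width: 0.0304
```

>>> {"name": "move_arm", "arguments": {
  "deltas": [
    [0,0,0,0,0,0],
    [0,0,0,0,0,0],
    [0,0,0,0,0,0],
    [0,0,0,0,0,0]
  ],
  "claw": -1
}}

```text
clock: 36.33
tcp_pos: [0.5555, -0.3409, 0.0753]
ee_rot: [-3.141, -0.0, -0.001]
ft_force: [-1.3, 1.7, 2.8]
grip_width: 0.0128
```

>>> {"name": "move_arm", "arguments": {
  "deltas": [
    [0,0,-3,0,0,0],
    [0,0,-5,0,0,0],
    [0,-5,-1,0,0,0],
    [0,-5.5,0,0,0,0],
    [1,-5.6,0,0,0,0],
    [1,-5.6,0,0,0,0],
    [1,-5.6,0,0,0,0],
    [0.6,-5.6,0,0,0,0]
  ]
}}

```text
clock: 37.33
tcp_pos: [0.5914, -0.0108, 0.1646]
ee_rot: [3.141, -0.001, 0.001]
ft_force: [0.8, -0.7, -0.4]
grip_width: 0.0128
```

>>> {"name": "move_arm", "arguments": {
  "deltas": [
    [0,-5.6,0,0,0,0],
    [0,0,2,0,0,0],
    [0,0,0,0,0,0],
    [0,0,0,0,0,0],
    [0,0,0,0,0,0]
  ]
}}

```text
clock: 37.95
tcp_pos: [0.5918, 0.0426, 0.1453]
ee_rot: [3.141, -0.003, 0.002]
ft_force: [-0.0, 1.0, -0.8]
grip_width: 0.0134
```

Run:
```python
from h import *
w=snap('wrist'); p,r=tcp(); z=p[2]-.0653; print(p,z)
pts=circ(p[0],p[1],z,.007,(0,0,255))+circ(.5915,.0429,.04,.008,(0,255,0))
ov(w,pts,proj(w,[.5915,.042,.05]),40,8,'w16.png')
```

```text
[0.5916398  0.04281777 0.14529188] 0.07999187543117298
```

View pics/w16.png

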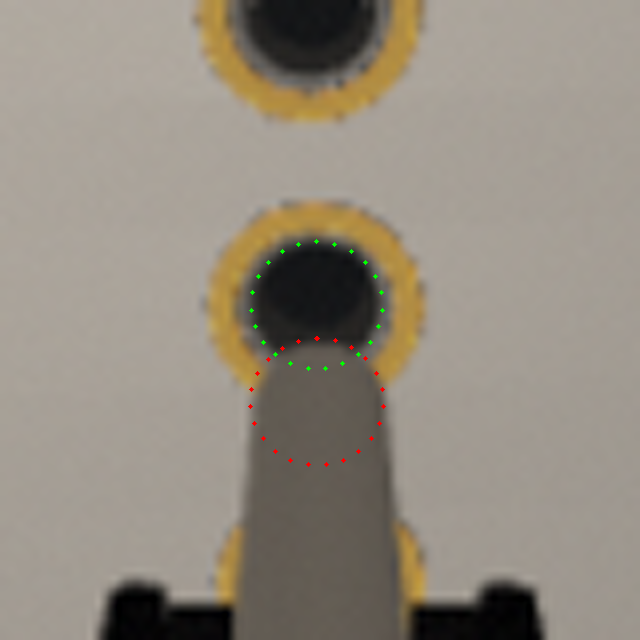

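Aligned (mouth centre column 317, tube 319). Descend.

>>> {"name": "move_arm", "arguments": {
  "deltas": [
    [0,-0.04,1,0,0,0],
    [0,0,1.5,0,0,0],
    [0,0,1,0,0,0],
    [0,0,0.5,0,0,0],
    [0,0,0.5,0,0,0],
    [0,0,0.5,0,0,0],
    [0,0,0,0,0,0]
  ]
}}

```text
clock: 38.88
tcp_pos: [0.591, 0.0442, 0.0944]
ee_rot: [3.142, -0.0, -0.001]
ft_force: [0.1, 0.4, -0.1]
grip_width: 0.0134
```

>>> {"name": "move_arm", "arguments": {
  "deltas": [
    [0,0,0.3,0,0,0],
    [0,0,0.3,0,0,0],
    [0,0,0.3,0,0,0],
    [0,0,0.3,0,0,0],
    [0,0,0.3,0,0,0],
    [0,0,0.2,0,0,0],
    [0,0,0,0,0,0]
  ]
}}

```text
clock: 39.75
tcp_pos: [0.5917, 0.0442, 0.0787]
ee_rot: [3.141, -0.0, 0.002]
ft_force: [-0.8, -0.9, 5.3]
grip_width: 0.0128
```

>>> {"name": "move_arm", "arguments": {
  "deltas": [
    [0,0,0.2,0,0,0],
    [0,0,0.2,0,0,0],
    [0,0,0.1,0,0,0],
    [0,0,0,0,0,0]
  ]
}}

```text
clock: 40.25
tcp_pos: [0.5925, 0.0442, 0.0769]
ee_rot: [3.14, -0.001, 0.005]
ft_force: [-6.0, -1.4, 23.9]
grip_width: 0.013
```

Bottomed. Next tube, at (.595, −.332), for collet 4.

>>> {"name": "move_arm", "arguments": {
  "deltas": [
    [0,0,-0.2,0,0,0],
    [0,0,0,0,0,0],
    [0,0,0,0,0,0],
    [0,0,-4,0,0,0],
    [0,0,-5,0,0,0],
    [0,5.5,0,0,0,0],
    [0,5.5,0,0,0,0],
    [0,5.5,0,0,0,0]
  ],
  "claw": -0.3
}}

```text
clock: 41.25
tcp_pos: [0.5909, -0.1224, 0.1643]
ee_rot: [-3.142, -0.0, 0.0]
ft_force: [0.1, 0.0, -0.5]
grip_width: 0.0304
```

>>> {"name": "move_arm", "arguments": {
  "deltas": [
    [0,5.5,0,0,0,0],
    [0,5.5,0,0,0,0],
    [0,5.3,0,0,0,0],
    [0.3,4.8,0,0,0,0],
    [0,0,0,0,0,0],
    [0,0,0,0,0,0],
    [0,0,0,0,0,0]
  ]
}}

```text
clock: 42.12
tcp_pos: [0.5946, -0.3295, 0.1645]
ee_rot: [-3.14, -0.004, 0.0]
ft_force: [0.6, 0.9, 0.2]
grip_width: 0.0304
```

Run:
```python
from h import *
w=snap('wrist','w17.png'); print(tcp()[0])
for o in tubetops(w): print(*o)
```

```text
[ 0.59459674 -0.32970395  0.16472644]
[322.8 218.5] 19 18 [ 0.595  -0.3321  0.13  ]
```

>>> {"name": "move_arm", "arguments": {
  "deltas": [
    [0,0.2,2,0,0,0],
    [0,0,3,0,0,0],
    [0,0,2.5,0,0,0],
    [0,0,1.5,0,0,0],
    [0,0,0,0,0,0],
    [0,0,0,0,0,0]
  ]
}}

```text
clock: 42.92
tcp_pos: [0.5948, -0.334, 0.0755]
ee_rot: [3.141, -0.0, 0.002]
ft_force: [0.5, 0.3, -0.5]
grip_width: 0.0306
```

>>> {"name": "move_arm", "arguments": {
  "deltas": [
    [0,0,0,0,0,0],
    [0,0,0,0,0,0],
    [0,0,0,0,0,0],
    [0,0,0,0,0,0]
  ],
  "claw": -1
}}

```text
clock: 43.42
tcp_pos: [0.5945, -0.3336, 0.0753]
ee_rot: [3.142, -0.0, 0.001]
ft_force: [0.4, 1.3, 2.8]
grip_width: 0.0129
```

>>> {"name": "move_arm", "arguments": {
  "deltas": [
    [0,0,-3,0,0,0],
    [0,0,-5,0,0,0],
    [0,-5,-1,0,0,0],
    [0,-5.4,0,0,0,0],
    [1,-5.5,0,0,0,0],
    [1,-5.5,0,0,0,0],
    [1,-5.5,0,0,0,0],
    [0.25,-5.5,0,0,0,0]
  ]
}}

```text
clock: 44.42
tcp_pos: [0.627, -0.0083, 0.1646]
ee_rot: [3.141, -0.001, 0.001]
ft_force: [0.5, -0.8, -0.5]
grip_width: 0.0129
```

>>> {"name": "move_arm", "arguments": {
  "deltas": [
    [0,-5.4,0,0,0,0],
    [0,0,2,0,0,0],
    [0,0,0,0,0,0],
    [0,0,0,0,0,0],
    [0,0,0,0,0,0]
  ]
}}

```text
clock: 45.05
tcp_pos: [0.6273, 0.043, 0.1454]
ee_rot: [3.141, -0.003, 0.002]
ft_force: [-0.3, 0.6, -0.3]
grip_width: 0.0131
```

Run:
```python
from h import *
w=snap('wrist'); p,r=tcp(); z=p[2]-.0653; print(p,z)
pts=circ(p[0],p[1],z,.007,(0,0,255))+circ(.6273,.0436,.04,.008,(0,255,0))
ov(w,pts,proj(w,[.6273,.042,.05]),40,8,'w18.png')
```

```text
[0.62716413 0.0432364  0.14534552] 0.0800455206045976
```

View pics/w18.png

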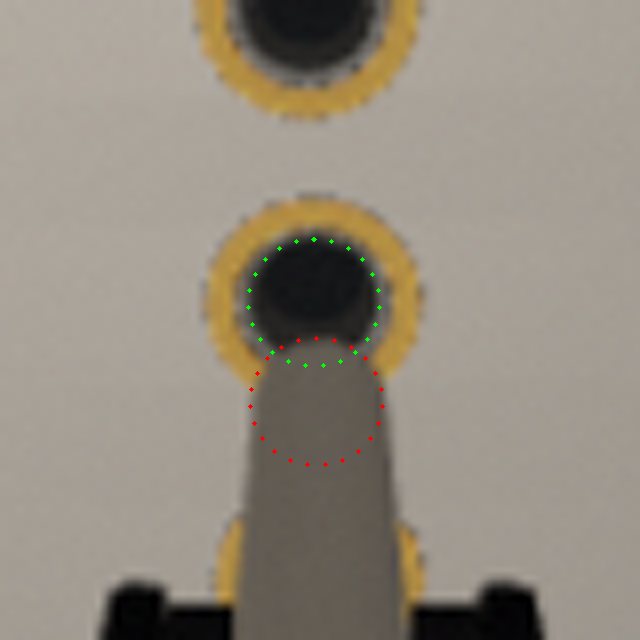

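>>> {"name": "move_arm", "arguments": {
  "deltas": [
    [0.05,-0.06,1,0,0,0],
    [0,0,1.5,0,0,0],
    [0,0,1,0,0,0],
    [0,0,0.5,0,0,0],
    [0,0,0.5,0,0,0],
    [0,0,0.5,0,0,0],
    [0,0,0,0,0,0]
  ]
}}

```text
clock: 45.98
tcp_pos: [0.627, 0.0448, 0.0944]
ee_rot: [3.142, -0.0, -0.001]
ft_force: [-0.2, 0.6, -0.3]
grip_width: 0.0131
```

>>> {"name": "move_arm", "arguments": {
  "deltas": [
    [0,0,0.3,0,0,0],
    [0,0,0.3,0,0,0],
    [0,0,0.3,0,0,0],
    [0,0,0.3,0,0,0],
    [0,0,0.3,0,0,0],
    [0,0,0.2,0,0,0],
    [0,0,0,0,0,0]
  ]
}}

```text
clock: 46.85
tcp_pos: [0.6277, 0.0447, 0.079]
ee_rot: [3.141, -0.001, 0.002]
ft_force: [-1.7, -0.3, 5.3]
grip_width: 0.0128
```

>>> {"name": "move_arm", "arguments": {
  "deltas": [
    [0,0,0.2,0,0,0],
    [0,0,0.2,0,0,0],
    [0,0,0.1,0,0,0],
    [0,0,0,0,0,0]
  ]
}}

```text
clock: 47.35
tcp_pos: [0.6283, 0.0447, 0.077]
ee_rot: [3.14, -0.001, 0.005]
ft_force: [-5.7, -2.4, 22.0]
grip_width: 0.0131
```

>>> {"name": "move_arm", "arguments": {
  "deltas": [
    [0,0,-0.2,0,0,0],
    [0,0,0,0,0,0],
    [0,0,0,0,0,0],
    [0,0,-4,0,0,0],
    [0,0,-5,0,0,0],
    [-4,-4,-4,0,0,0],
    [-4,-4,-3,0,0,0],
    [-3,-4,0,0,0,0]
  ],
  "claw": -0.3
}}

```text
clock: 48.35
tcp_pos: [0.522, 0.1618, 0.2324]
ee_rot: [-3.14, 0.0, -0.008]
ft_force: [0.5, 0.4, -0.1]
grip_width: 0.0307
```

>>> {"name": "move_arm", "arguments": {
  "deltas": [
    [0,0,0,0,0,0],
    [0,0,0,0,0,0],
    [0,0,0,0,0,0]
  ]
}}

```text
clock: 48.72
tcp_pos: [0.5228, 0.1583, 0.2294]
ee_rot: [3.141, -0.005, -0.001]
ft_force: [-0.3, 0.3, 0.0]
grip_width: 0.0306
```

Run:
```python
from h import *
w=snap('wrist','w19.png'); s=snap('scene','scene19.png'); t=snap('top')
print(tcp()[0])
for o in tubetops(w,.132): print(*o)
ov(s,[],proj(s,[.58,0,.08]),75,5,'s19.png')
ov(t,[],proj(t,[.58,0,.08]),75,5,'t19.png')
```

```text
[0.52255117 0.15892864 0.2295513 ]
[441.6 199. ] 16 15 [0.5199 0.0422 0.132 ]
[444.7 161.8] 16 16 [0.5554 0.0433 0.132 ]
[448.8 121. ] 17 17 [0.5916 0.0438 0.132 ]
[453.4  76.9] 17 19 [0.6278 0.0442 0.132 ]
```

View pics/w19.png

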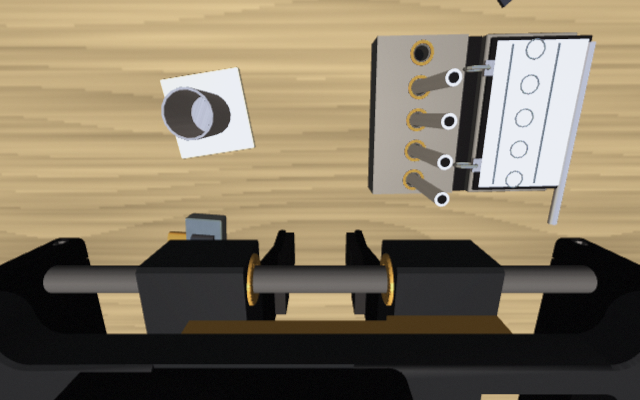

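View pics/s19.png

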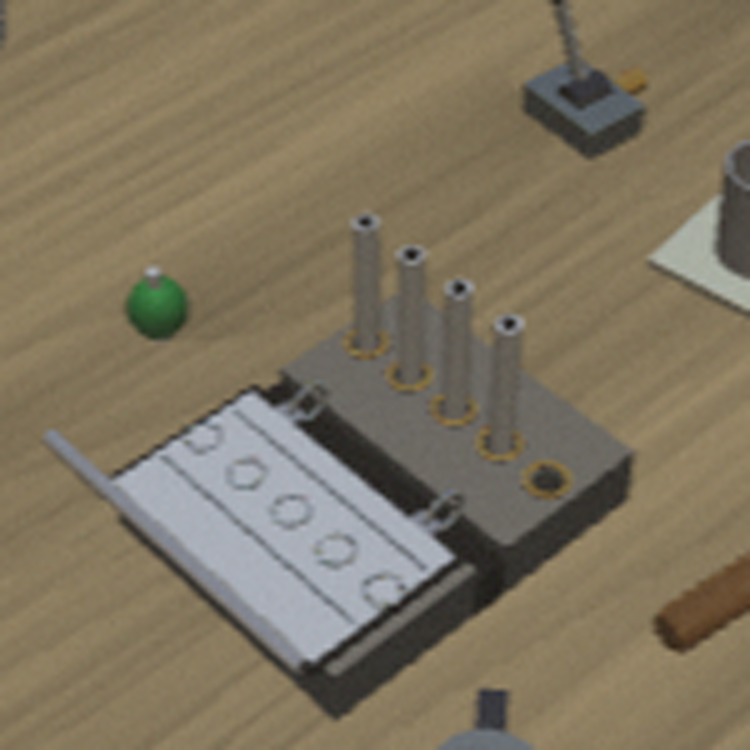

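Run:
```python
from h import *
w=snap('wrist'); s=snap('scene'); t=snap('top')
c=proj(s,[.58,0,.08]).astype(int)
print('bar near',tri(s,(c[0]-75+50/5,c[1]-75+434/5),w,(553.5,222)),'far',tri(s,(c[0]-75+308/5,c[1]-75+666/5),w,(591,42)))
f=lambda u,v,z:ray(w,u,v,z)[:2].round(4)
C=np.array([f(*q,.008) for q in((160,78),(238,67),(254,147),(182,158))]); print('coaster',C.mean(0),'cup rim',f(194,113,.078),'foot inner',f(210,114,.011))
# valve ball / base
hsv=cv2.cvtColor(w['frame'],cv2.COLOR_BGR2HSV)
ov(t,[],proj(t,[.42,.31,.05]),30,10,'t20.png'); print(proj(t,[.42,.31,.05]).astype(int))
ov(s,[],proj(s,[.42,.31,.05]),30,10,'s20.png'); print(proj(s,[.42,.31,.05]).astype(int))
```

```text
bar near [ 0.46618783 -0.13926268  0.04678704] far [ 0.67575522 -0.13454184  0.04487057]
coaster [0.59805 0.30045] cup rim [0.5989 0.2907] foot inner [0.598  0.2977]
[190 274]
[363 135]
```

View pics/s20.png

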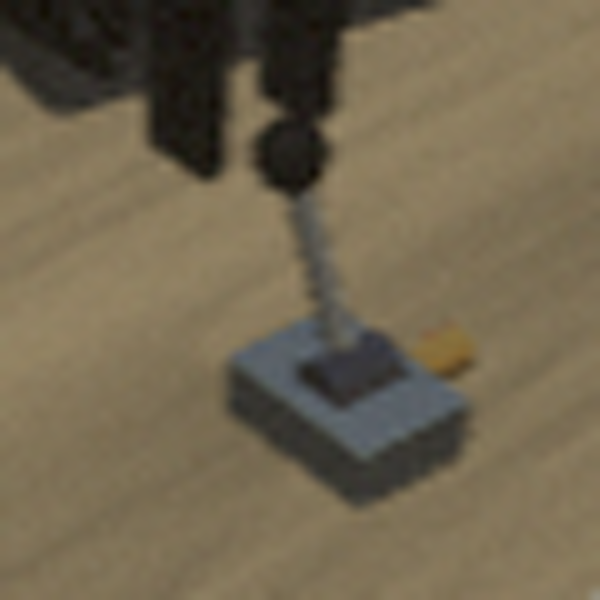

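View pics/t20.png

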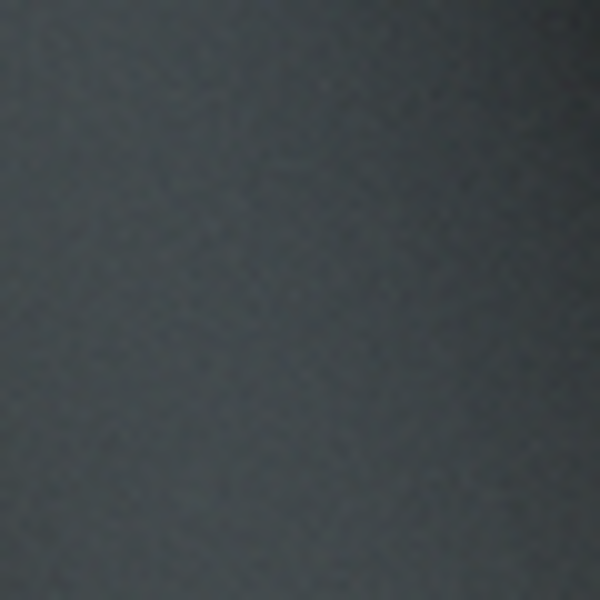

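>>> {"name": "move_arm", "arguments": {
  "deltas": [
    [-2,-4,0,0,0,0],
    [-3,-4,0,0,0,0],
    [-3,-4,0,0,0,0],
    [-2.3,-4.3,0,0,0,0],
    [0,0,0,0,0,0],
    [0,0,0,0,0,0],
    [0,0,0,0,0,0]
  ],
  "claw": 0.15
}}

```text
clock: 49.9
tcp_pos: [0.4201, 0.3215, 0.2298]
ee_rot: [3.141, -0.005, 0.0]
ft_force: [-0.2, 0.1, 0.6]
grip_width: 0.05
```

Run:
```python
from h import *
w=snap('wrist','w21.png'); s=snap('scene','scene21.png'); print(tcp()[0])
print(proj(w,[.394,.322,.092]),proj(s,[.394,.322,.092]))
ov(s,[],proj(s,[.42,.31,.05]),30,10,'s21.png')
```

```text
[0.41993144 0.32174923 0.22989341]
[318.95769659 209.62344982] [361.71499296 120.08404089]
```

View pics/w21.png

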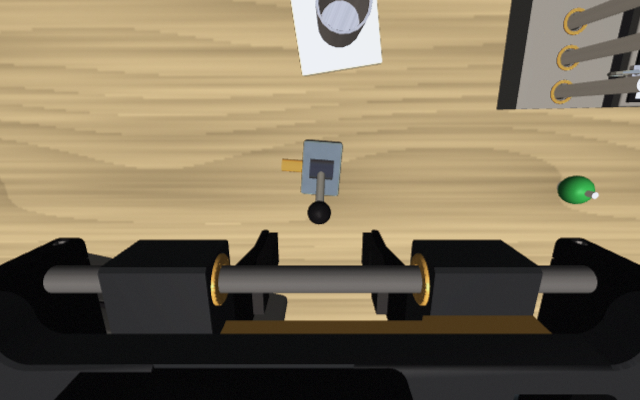

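Run:
```python
from h import *
w=snap('wrist')
f=lambda u,v,z:ray(w,u,v,z)[:2].round(4)
C=np.array([f(*q,.025) for q in((304.5,140.5),(342.5,143),(338.5,196),(300.5,193.5))]); print(C,C.mean(0)); print('ball',f(319,212,.092))
d=(C[0]+C[1]-C[2]-C[3]); print('yaw',np.arctan2(d[1],d[0]), tcp()[0])
```

```text
[[0.4633 0.3403]
 [0.4601 0.2926]
 [0.391  0.2966]
 [0.3945 0.3468]] [0.427225 0.319075]
ball [0.391  0.3222]
yaw -0.07599549391025208 [0.41977006 0.32198217 0.22994586]
```

>>> {"name": "move_arm", "arguments": {
  "deltas": [
    [-2.9,0,2,0,0,0],
    [0,0,4,0,0,0],
    [0,0,4,0,0,0],
    [0,0,3.5,0,0,0],
    [0,0,2,0,0,0],
    [0,0,1.2,0,0,0],
    [0,0,0,0,0,0],
    [0,0,0,0,0,0]
  ]
}}

```text
clock: 51.05
tcp_pos: [0.3907, 0.3234, 0.0639]
ee_rot: [-3.141, 0.001, -0.002]
ft_force: [0.0, 0.3, 0.1]
grip_width: 0.0499
```

Run:
```python
from h import *
w=snap('wrist','w22.png'); s=snap('scene','scene22.png'); print(tcp()[0])
ov(s,[],proj(s,[.42,.31,.07]),35,10,'s22.png')
```

```text
[0.39068266 0.3234279  0.06395084]
```

View pics/s22.png

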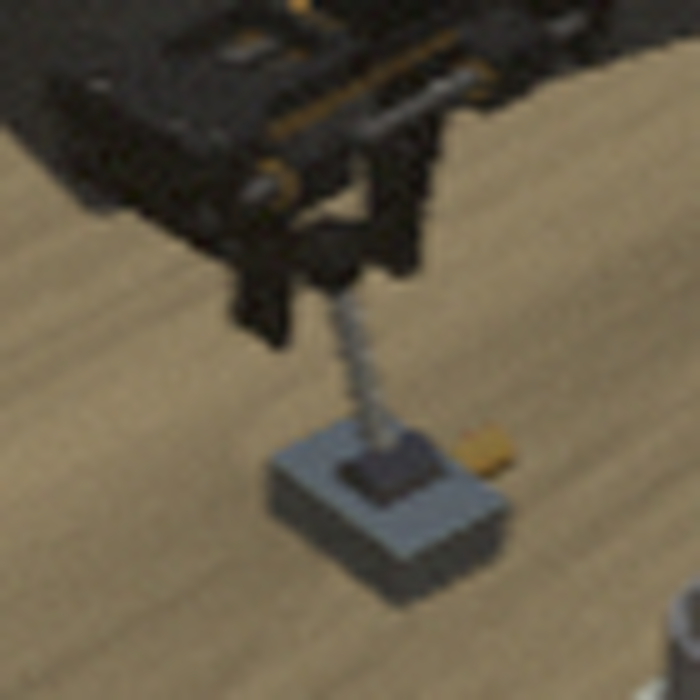

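Ball sits between the fingers. Close gently, and carry it along the arc.

>>> {"name": "move_arm", "arguments": {
  "deltas": [
    [0,0,0,0,0,0],
    [0,0,0,0,0,0],
    [0,0,0,0,0,0],
    [0,0,0,0,0,0]
  ],
  "claw": -1,
  "newtons": 15
}}

```text
clock: 51.65
tcp_pos: [0.3901, 0.3226, 0.0631]
ee_rot: [3.141, -0.001, -0.0]
ft_force: [-0.2, -0.8, 1.5]
grip_width: 0.0247
```

Run:
```python
import numpy as np
t=np.linspace(-.475,.5,9); x=8*np.sin(t); z=8*np.cos(t)
print(np.c_[np.diff(x),-np.diff(x)*-.076,-np.diff(z)].round(2).tolist())
```

```text
[[0.89, 0.07, -0.39], [0.93, 0.07, -0.28], [0.96, 0.07, -0.17], [0.97, 0.07, -0.05], [0.97, 0.07, 0.07], [0.96, 0.07, 0.19], [0.93, 0.07, 0.3], [0.88, 0.07, 0.41]]
```

>>> {"name": "move_arm", "arguments": {
  "deltas": [
    [0.89,0.07,-0.39,0,0,0],
    [0.93,0.07,-0.28,0,0,0],
    [0.96,0.07,-0.17,0,0,0],
    [0.97,0.07,-0.05,0,0,0],
    [0.97,0.07,0.07,0,0,0],
    [0.96,0.07,0.19,0,0,0],
    [0.93,0.07,0.3,0,0,0],
    [0.88,0.07,0.41,0,0,0]
  ]
}}

```text
clock: 52.65
tcp_pos: [0.4658, 0.3169, 0.0619]
ee_rot: [3.141, -0.001, 0.0]
ft_force: [-1.8, -1.7, -0.1]
grip_width: 0.0245
```

>>> {"name": "move_arm", "arguments": {
  "deltas": [
    [0.2,0,0.1,0,0,0],
    [0.2,0,0.1,0,0,0],
    [0,0,0,0,0,0]
  ]
}}

```text
clock: 53.02
tcp_pos: [0.4671, 0.3169, 0.0609]
ee_rot: [3.139, 0.0, -0.005]
ft_force: [-8.2, -4.6, 11.6]
grip_width: 0.0248
```

>>> {"name": "move_arm", "arguments": {
  "deltas": [
    [0.2,0,0.1,0,0,0],
    [0,0,0,0,0,0],
    [0,0,0,0,0,0]
  ]
}}

```text
clock: 53.4
tcp_pos: [0.4682, 0.3169, 0.06]
ee_rot: [3.138, 0.001, -0.007]
ft_force: [-9.0, -5.6, 13.8]
grip_width: 0.0243
```

>>> {"name": "move_arm", "arguments": {
  "deltas": [
    [0,0,0,0,0,0],
    [0,0,0,0,0,0],
    [0,0,0,0,0,0],
    [0,0,-3,0,0,0],
    [0,0,-5,0,0,0],
    [0,0,-5,0,0,0],
    [-3,3,-3,0,0,0],
    [0,0,0,0,0,0]
  ],
  "claw": 0.15
}}

```text
clock: 54.4
tcp_pos: [0.4413, 0.287, 0.2218]
ee_rot: [-3.14, 0.002, -0.008]
ft_force: [0.2, 0.6, -1.0]
grip_width: 0.0503
```

>>> {"name": "move_arm", "arguments": {
  "deltas": [
    [0,3,0,0,0,0],
    [0,0,0,0,0,0],
    [0,0,0,0,0,0]
  ]
}}

```text
clock: 54.78
tcp_pos: [0.4411, 0.2581, 0.2187]
ee_rot: [-3.141, -0.0, 0.001]
ft_force: [-0.1, 0.4, -0.0]
grip_width: 0.05
```

Run:
```python
from h import *
w=snap('wrist','w23.png'); s=snap('scene','scene23.png'); print(tcp()[0])
ov(s,[],proj(s,[.42,.31,.07]),35,10,'s23.png')
```

```text
[0.44091673 0.2584266  0.21881567]
```

View pics/w23.png

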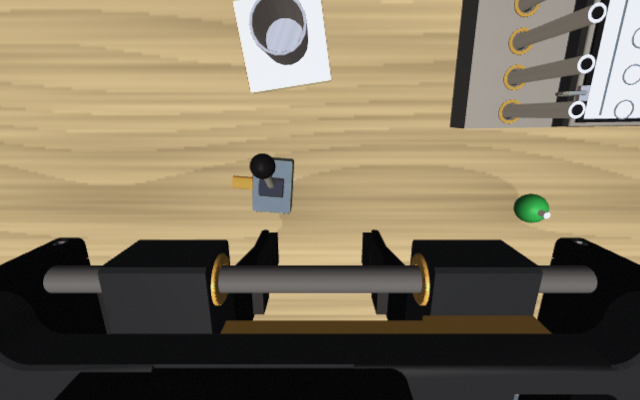

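View pics/s23.png

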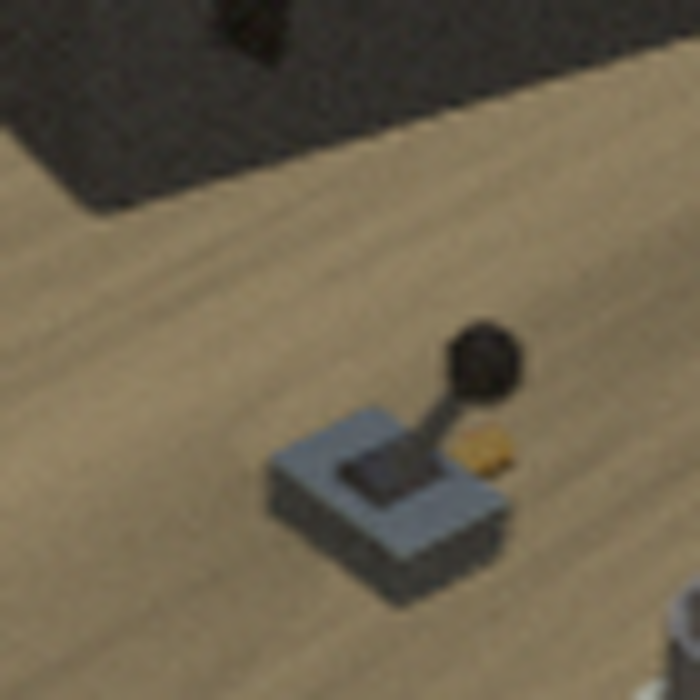

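View pics/scene23.png

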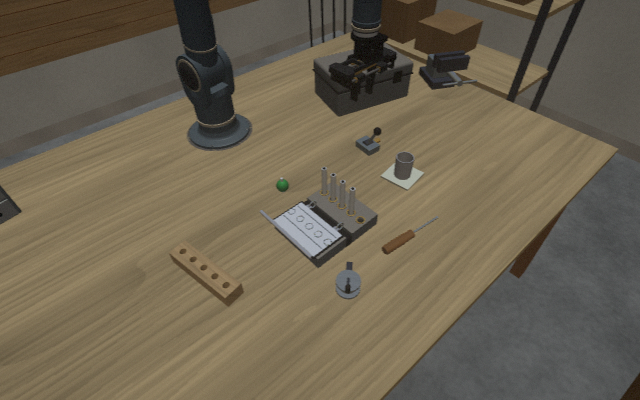

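>>> {"name": "move_arm", "arguments": {
  "deltas": [
    [5,0,0,0,0,0],
    [4,0,-2,0,0,0],
    [0,0,0,0,0,0],
    [0,0,0,0,0,0]
  ]
}}

```text
clock: 55.38
tcp_pos: [0.5298, 0.2582, 0.2384]
ee_rot: [3.142, 0.002, -0.003]
ft_force: [-0.3, -0.0, -0.5]
grip_width: 0.05
```

Run:
```python
from h import *
w=snap('wrist','w24.png'); print(tcp()[0])
m=cv2.inRange(cv2.cvtColor(w['frame'],cv2.COLOR_BGR2HSV),(0,0,215),(179,40,255))
b=cv2.resize(w['frame'][0:220,160:400],None,fx=3,fy=3,interpolation=cv2.INTER_CUBIC); cv2.imwrite('pics/w24a.png',b)
```

```text
[0.52944509 0.25804928 0.23845844]
```

View pics/w24a.png

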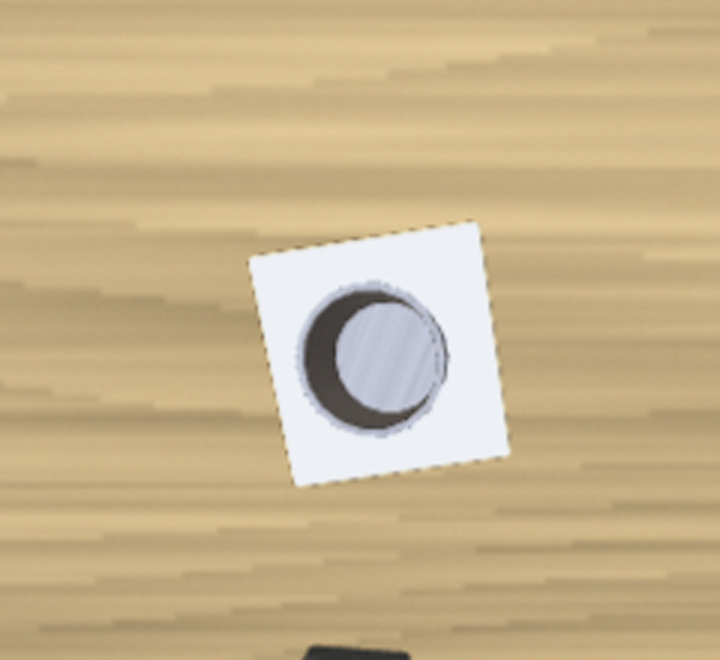

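Run:
```python
from h import *
w=snap('wrist')
f=lambda u,v,z:ray(w,160+u/3,v/3,z)[:2].round(4)
C=np.array([f(*q,.008) for q in((249,257),(477,221),(510,455),(297,487))]); print('coaster',C.mean(0),'rim',f(372,359,.078),'foot inner',f(390,357,.011))
s=snap('scene'); c=proj(s,[.42,.31,.07]).astype(int); b=ray(s,c[0]-35+48.5,c[1]-35+36.1,.092); print('ball scene',b)
```

```text
coaster [0.597025 0.29975 ] rim [0.5983 0.2967] foot inner [0.598  0.2966]
ball scene [0.47054016 0.31564507 0.092     ]
```

Run:
```python
from bench import finish_job
print(finish_job())
```

```text
the job is handed in; nothing more can be done
None
```

The job is finished and handed in at about 55 s on the robot's clock, in the order asked; no verdict was reported.

- **Cup:** It stands upright on the coaster. The last view puts it about 3 mm off the tile's centre.
- **Leaf:** It is turned right over with the white face up. I measured the bar at about 45 to 47 mm above the bench, where lying flat gives 46 mm.
- **Tubes:** There were four tubes, and they are now in collets 1 to 4. Each stopped within 0.5 mm of the depth expected for bottoming, with the force rising to 22 to 30 N. Their tops line up over the collets at the expected 132 mm.
- **Valve:** I swung the lever only after all four tubes were home, until it met its stop at about 9 N. The camera shows it leaning fully towards the open side. That camera put the ball at x = 0.470 m, where full opening predicts 0.466 m. I put the gap down to the 3 to 5 mm offset that camera showed on everything else.
- **Bystanders:** I did not go near the reel, bobber or screwdriver, and they look unmoved in the last picture.

**Disagreement with the description:** The fingertips stood about 36 mm further back than stated, roughly 11 mm behind the TCP instead of 25 mm ahead. Because of this my first close on the leaf bar passed above it without moving anything. I measured the offset from two camera views and allowed for it from then on.

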